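Sort spare brayer rollers with a plug gauge and rack the good one

TASK

Sort the three spare brayer rollers in the wooden tray by their bores: working from left to right, try the steel plug gauge in each of the three, letting it slide in gently and never forcing it where it stops; in the good roller it goes right down to its collar, in the others it stops short. Put the gauge back fully into its stand, then slide the good roller onto the free peg of the rack, fully down, and let go; the two rejected rollers stay standing in their places in the tray, and the jar, the tin and the brayer beside the work stay where they are.

Things in the scene. Friction and masses are not known exactly. Their poses are not given: they have to be found in the camera images.
- gauge_grip (a point): Steel plug gauge, upright in its stand, 0.12 kg. This point: centre of its round dark handle (20 mm diameter, 46 mm long; grip here); z points up the gauge. 23 mm below it a collar (26 mm diameter, 4 mm thick) begins; 27 mm below it, at the collar's underside, the pin: 14 mm diameter, 48 mm long, tip 75 mm below this point, bevelled to 11 mm over 2 mm.
- stand_mouth (a point): The gauge's own stand, a fixed wooden block 60 x 60 x 54 mm. This point is the centre of the hole in its top: 17 mm diameter, 50 mm deep, chamfered 2 mm. With the gauge fully in, the collar lies on the top and gauge_grip is 27 mm above this point.
- tray: Fixed wooden tray, 70 (x) x 240 (y) x 20 mm, origin at the centre of its underside. In recesses (45 mm wide, 12 mm deep, at y = -75, 0, +75 mm) three brayer rollers stand, feet 8 mm above the table. One (any) is clear; in the others a narrow bush stops the gauge hard with its collar about 12 mm above its top; at 5 to 7 mm the pin may lightly catch on the foot plate: back off and ease it past.
- roller_1_mid (a point): Spare brayer roller upright in the tray, the left one as seen from the robot. This point: its centre, 25 mm above its foot, 25 mm below its top; z is its axis, up. Black rubber sleeve 40 mm diameter, aluminium ends 30 mm diameter, 50 mm long, about 0.22 kg. The hole is 15.2 mm wide at the top and 15.8 mm at the foot, with a slightly loose brass bush between; a clear one takes the gauge until its collar touches the top.
- roller_2_mid (a point): Spare brayer roller upright in the tray, the middle one. This point: its centre, 25 mm above its foot, 25 mm below its top; z is its axis, up. Black rubber sleeve 40 mm diameter, aluminium ends 30 mm diameter, 50 mm long, about 0.22 kg. The hole is 15.2 mm wide at the top and 15.8 mm at the foot, with a slightly loose brass bush between; a clear one takes the gauge until its collar touches the top.
- roller_3_mid (a point): Spare brayer roller upright in the tray, the right one as seen from the robot. This point: its centre, 25 mm above its foot, 25 mm below its top; z is its axis, up. Black rubber sleeve 40 mm diameter, aluminium ends 30 mm diameter, 50 mm long, about 0.22 kg. The hole is 15.2 mm wide at the top and 15.8 mm at the foot, with a slightly loose brass bush between; a clear one takes the gauge until its collar touches the top.
- rack: Roller rack: fixed wooden base 70 (x) x 165 (y) x 14 mm, origin at the centre of its underside, with two upright steel pegs at y = +40 mm (free) and y = -40 mm (already carries a finished roller).
- rack_seat (a point): Foot of the rack's free peg, at the top of its 2 mm washer (28 mm wide), on which a roller comes to rest; axes as the rack's. The peg is 14 mm in diameter, rises 42 mm above this point and its top 3 mm are bevelled to 11 mm. With a roller fully home its centre is 25 mm above this point.
- ink_black: Jar of black ink, 48 mm diameter, 50 mm tall; bystander. Origin at the centre of its underside.
- pin_tin: Round red tin, 64 mm diameter, 27 mm tall; bystander. Origin at the centre of its underside.
- brayer: Ink roller with a wooden handle, 79 x 164 x 31 mm, lying on the table; bystander. Origin under its centre.
Things that resemble listed ones, but are neither listed nor needed, are in the scene too. Leave any green look-alike of the part that bears gauge_grip alone.

How it is judged:
On the way, in this order (a step that is already met when the one before it is completed fails the run):
1. the gauge has been tried in the left roller: upright in its bore, with its collar 16 mm or less above the roller's top (z of gauge_grip in the frame of roller_1_mid below 0.068 m and horizontal distance between gauge_grip and roller_1_mid below 0.004 m and angle between the z axis of gauge_grip and the z axis of roller_1_mid, either way round below 0.08 rad), for 0.1 s.
2. the gauge has been tried in the middle roller: upright in its bore, with its collar 16 mm or less above the roller's top (z of gauge_grip in the frame of roller_2_mid below 0.068 m and horizontal distance between gauge_grip and roller_2_mid below 0.004 m and angle between the z axis of gauge_grip and the z axis of roller_2_mid, either way round below 0.08 rad), for 0.1 s.
3. the gauge has been tried in the right roller: upright in its bore, with its collar 16 mm or less above the roller's top (z of gauge_grip in the frame of roller_3_mid below 0.068 m and horizontal distance between gauge_grip and roller_3_mid below 0.004 m and angle between the z axis of gauge_grip and the z axis of roller_3_mid, either way round below 0.08 rad), for 0.1 s.
4. the gauge is back in its stand, down to its collar (within 3 mm) (z of gauge_grip in the frame of stand_mouth below 0.03 m and horizontal distance between gauge_grip and stand_mouth below 0.005 m), for 0.2 s.
At the end, for the whole second after the job is handed in: One roller stands fully home on the free peg (within 3 mm of the washer and 4 mm of the peg's axis, upright; only the clear one can), the other two stand upright in the tray within 12 mm of where they stood, the gauge is in its stand down to its collar (within 3 mm), and all are at rest (all of step 4 and (((z of roller_1_mid in the frame of rack_seat below 0.028 m and horizontal distance between roller_1_mid and rack_seat below 0.004 m and angle between roller_1_mid's own z axis and vertical below 0.08 rad) and (distance of roller_2_mid from where it was at the start of the episode below 0.012 m and angle between roller_2_mid's own z axis and vertical below 0.1 rad) and (distance of roller_3_mid from where it was at the start of the episode below 0.012 m and angle between roller_3_mid's own z axis and vertical below 0.1 rad)) or ((z of roller_2_mid in the frame of rack_seat below 0.028 m and horizontal distance between roller_2_mid and rack_seat below 0.004 m and angle between roller_2_mid's own z axis and vertical below 0.08 rad) and (distance of roller_1_mid from where it was at the start of the episode below 0.012 m and angle between roller_1_mid's own z axis and vertical below 0.1 rad) and (distance of roller_3_mid from where it was at the start of the episode below 0.012 m and angle between roller_3_mid's own z axis and vertical below 0.1 rad)) or ((z of roller_3_mid in the frame of rack_seat below 0.028 m and horizontal distance between roller_3_mid and rack_seat below 0.004 m and angle between roller_3_mid's own z axis and vertical below 0.08 rad) and (distance of roller_1_mid from where it was at the start of the episode below 0.012 m and angle between roller_1_mid's own z axis and vertical below 0.1 rad) and (distance of roller_2_mid from where it was at the start of the episode below 0.012 m and angle between roller_2_mid's own z axis and vertical below 0.1 rad))) and linear speed of each of roller_1, roller_2, roller_3, gauge below 0.02 m/s); the robot touches nothing.
It fails at once if the gauge is forced: while it is held over or in a roller, the tray under the rollers is loaded with more than 40 N (the rollers' own weight is about 7 N of it) (contact force between tray and anything else above 40 N and (horizontal distance between gauge_grip and roller_1_mid below 0.015 m or horizontal distance between gauge_grip and roller_2_mid below 0.015 m or horizontal distance between gauge_grip and roller_3_mid below 0.015 m)).
It fails at once if a roller is forced onto the rack: the rack is pressed harder than 40 N (contact force between rack and anything else above 40 N).
It fails at once if the ink jar is pushed out of its place (more than 30 mm) (distance of ink_black from where it was at the start of the episode above 0.03 m).
It fails at once if the tin is pushed out of its place (more than 30 mm) (distance of pin_tin from where it was at the start of the episode above 0.03 m).
It fails at once if the brayer is pushed out of its place (more than 30 mm) (distance of brayer from where it was at the start of the episode above 0.03 m).
It also fails if it takes over 72 s, if anything falls off the work surface, if the arm or the gripper's body presses on something with over 40 N, if the wrist force passes 120 N, or if a joint passes its speed limit or range.

ROBOT

A 7-joint arm with a two-finger parallel gripper is mounted at the origin on a cart in front of the work surface, level with it; the furniture and walls round the work are solid. World frame = base frame: x ahead of the robot, y to its left, z up, the work surface at z = 0. Lengths are in m, angles in rad, forces in N, time in s.
With the tool pointing down it reaches from about 0.4 to 0.85 m from the base axis. Payload 4.5 kg.
Tool frame: the origin (TCP) lies at the very end of the fingers, on their centre line; the grasp point (between the pads) lies 19 mm behind it; z points along the fingers, y is the line along which they close (so a half turn about z gives the same grasp; the last joint's range is limited). The gripper opens to 88 mm and grips with 3 to 60 N. Pads are 18 mm wide; open, the fingers measure 123 mm over their backs; the gripper's body (75 mm by 187 mm) begins 45 mm behind the grasp point.
Start: joints at [1.298, 0.689, -0.195, 1.565, 0.157, 0.902, -0.215], TCP at [0.189, -0.596, 0.239] pointing down, gripper open.
Joint ranges: [-3.01, 3.01], [-0.46, 2.08], [-1.47, 1.51], [0.13, 2.56], [-1, 4.14], [0.04, 2.09], [-2.66, 2.66]. Speed limits (rad/s): [2.57, 2.57, 3.14, 3.14, 3.14, 3.14, 3.14].

INTERFACE

Orientations are given as a unit quaternion [x, y, z, w].
In Python, from plant import r gives the robot as it stands. The module is installed in compiled form; this text tells all that it offers.
- The arm moves only by the tool step_arm, never from a script. Its argument "increments" is a list of rows, each a list of 2 entries, a list of its own where there are three numbers: the shift along the world's x, y, z in cm, then the turn, a rotation vector about the world's x, y, z in degrees. A call has exactly 10 rows; each row shifts and turns the commanded pose from where the row before left it; what a row does not reach is not made up. A row lasts 1/10 s, in which the tool goes at most 50 mm and 8.59 degrees, less where a joint would pass 70% of its speed; a pose out of reach is approached as far as the arm can. A call is refused whole if a number of a shift passes 5 or a number of a turn 8.59, either way. A call with a gripper value outside its range is refused whole. "fingers" is the opening, from 0 (shut) to 1 (fully open), set as the call begins (left out, the last holds). The fingers move at their own pace and stop on an object; "grip_force" is the grip in N (left out, the last holds). Time passes only in rows, so rows that do not move let the fingers close, or fill a call up. It gives the time, the measured TCP pose, the force, the opening and the grip force at its end, in the units of the state.
- r.get_state(): the state, without advancing time (a new reading comes with each control period).
- r.snapshot(name): name is "scene" or "top" or "wrist"; returns (picture, depth): 420x560x3 uint8, red, green, blue; 420x560 float32, m along the optical axis (not along the pixel's ray), 0 where there is no reading.
- r.calibration(name): a dict with "fov_y" (degrees; the focal length in pixels is half the picture's height over the tangent of half this angle, whatever the lens; pixels are square), "cx", "cy" (the principal point, pixels), "k1" (the pictures are not rectified: a ray, as slopes to the right and down, at radius r is drawn at 1 + k1 r^2 times it, then the intrinsics apply), "R" (3x3) and "t" (3): a world point X has camera coordinates R X + t. Camera axes: x right, y down, z forward; pixel columns grow to the right and rows downward; lengths in m; the calibration is good to about 2 mm. A picture is of the moment at which its call begins: read the wrist's pose just before it. calibration takes no time and is no camera call; for the wrist camera it gives the pose at the moment of the call.
- r.finish_job(): hands the job in; it is judged then, once.
The state is a dict: "clock": time; "q": joint angles; "qd": joint speeds; "joint_torque": joint torques, N m; "tool_pos": TCP position; "eef_rot": TCP orientation; "contact_force": force on the tool from outside, world axes, zero at the start; "moment": the same for the moment, N m; "opening": opening from 0.0 (shut) to 1.0 (fully open); "finger_force": force on a finger pad.
Only numpy, scipy, OpenCV 4.12 (cv2) and the standard library are available. Lean on these libraries where they do the work, as an engineer would, in place of code of your own. Each camera call takes 0.05 s, during which the arm holds its last target. There are 200 camera calls.

## Working session

There is one attempt and no reset: what is moved stays moved. The work goes in short steps, Python scripts to look and compute and a tool call to move; the robot and the scene stay as the last step left them, time stands still between calls to the robot, and variables do not carry over. Pictures are saved under pics/ and viewed, at most 10 in all, crops included, and the job is handed in when it is done.

Besides the shell and the picture viewer there is one more tool, called after "Emit:" as name(argument=value, ...), one argument or row to a line, values as JSON. step_arm: Moves the arm, as the interface text tells. Its arguments: {"type":"object","properties":{"increments":{"type":"array","items":{"type":"array"}},"fingers":{"type":"number"},"grip_force":{"type":"number"}},"required":["increments"]}

```bash
mkdir -p pics; cat > h.py <<'E'
import numpy as np, cv2
from plant import r
def K(c,s=(420,560)):
    f=s[0]/2/np.tan(np.radians(c["fov_y"])/2); return f,c["cx"],c["cy"],c["k1"]
def ray(c,u,v):
    f,cx,cy,k=K(c); d=np.array([(u-cx)/f,(v-cy)/f]); x=d.copy()
    for _ in range(20): x=d/(1+k*(x@x))
    R=np.array(c["R"]);t=np.array(c["t"])
    return -R.T@t, R.T@np.array([x[0],x[1],1.])
def onz(c,u,v,z):
    o,d=ray(c,u,v); return o+d*(z-o[2])/d[2]
def dep(c,u,v,D):
    o,d=ray(c,u,v); return o+d*D
def proj(c,X):
    f,cx,cy,k=K(c); p=np.array(c["R"])@X+np.array(c["t"]); s=p[:2]/p[2]; s=s*(1+k*(s@s)); return s*f+[cx,cy]
def snap(n,f=None):
    c=r.calibration(n); p,d=r.snapshot(n)
    if f: cv2.imwrite("pics/"+f+".png",cv2.cvtColor(p,cv2.COLOR_RGB2BGR)); np.savez("pics/"+f+".npz",p=p,d=d,**{k:np.array(v) for k,v in c.items()})
    return p,d,c
def load(f):
    z=np.load("pics/"+f+".npz"); return z["p"],z["d"],{k:z[k] for k in("fov_y","cx","cy","k1","R","t")}
E
python3 - <<'E'
from h import *
a=snap("top","top0");b=snap("scene","scene0")
for x in(a,b):
    c=x[2];print(c["fov_y"],c["cx"],c["cy"],c["k1"],-np.array(c["R"]).T@c["t"],np.array(c["R"])[2])
s=r.get_state();print(s["clock"],s["tool_pos"],s["eef_rot"],s["opening"],s["contact_force"])
E
```

```text
47.08986874615601 275.64398860781444 206.53176246385732 -0.030836909101010824 [0.2645334  0.00565674 1.42828219] [ 0.21696009  0.01024189 -0.97612674]
49.277792549457025 284.9972409806512 207.4471942745695 0.025371658620095824 [-0.12808683  0.36981992  0.9566474 ] [ 0.58055322 -0.29432249 -0.75916548]
0.1 [ 0.18855642 -0.59530876  0.23803458] [ 9.88250515e-01  1.52840770e-01 -1.85978799e-04 -7.64371571e-04] 0.9986371728957005 [-0.47218334 -0.67556133 -0.13957817]
```

View pics/top0.png

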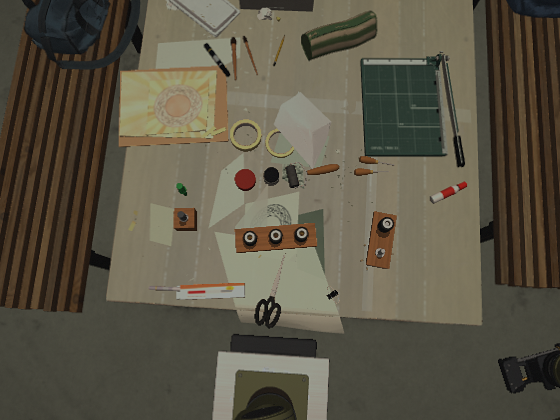

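View pics/scene0.png

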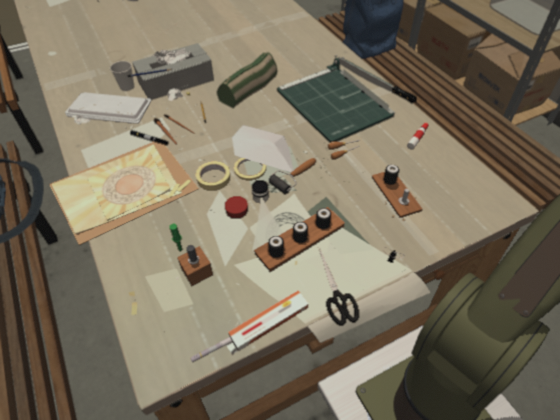

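The top view shows:
- The tray has three rollers, at about (250,238), (276,236) and (303,233).
- The stand with the dark gauge is at (184,218).
- The rack has its free peg at (380,254) and a roller at (386,224).
- The tin is at (245,180), the jar at (271,176) and the brayer at (293,175).

Gauge candidates are the dark handle in the wooden block at (184,216) and the green one at (181,188). The dark one in the stand fits the description. I'll confirm it in one crop.

```bash
python3 - <<'E'
from h import *
p,d,c=load("top0")
for n,u,v,z in [("gauge",184,216,.104),("r1",250,238,.058),("r2",276,236,.058),("r3",302.5,233.5,.058),("peg",380,252,.058),("rackroller",386.5,224,.07),("tin",245,180,.027),("jar",271,176,.05),("brayer",293,175,.03)]:
    print(n,onz(c,u,v,z).round(3),dep(c,u,v,d[round(v),round(u)]).round(3))
s=cv2.imread("pics/top0.png");s2=cv2.imread("pics/scene0.png")
im=np.hstack([cv2.resize(s[170:245,160:230],(373,400),interpolation=2),cv2.resize(s2[215:290,150:220],(373,400),interpolation=2)])
cv2.imwrite("pics/crop1.png",im)
print(r.calibration("wrist"))
E
```

```text
gauge [0.515 0.274 0.104] [0.517 0.277 0.089]
r1 [0.472 0.087 0.058] [0.479 0.09  0.011]
r2 [0.483 0.013 0.058] [0.49  0.014 0.009]
r3 [ 0.495 -0.062  0.058] [ 0.501 -0.064  0.021]
peg [ 0.456 -0.287  0.058] [ 0.457 -0.288  0.05 ]
rackroller [ 0.536 -0.301  0.07 ] [ 0.539 -0.304  0.059]
tin [0.652 0.118 0.027] [0.651 0.118 0.031]
jar [0.663 0.04  0.05 ] [0.663 0.04  0.048]
brayer [ 0.676 -0.025  0.03 ] [ 0.676 -0.026  0.029]
{'fov_y': 71.44286679757616, 'cx': 282.0550908400845, 'cy': 203.7690739725735, 'k1': -0.03354757394678058, 'R': array([[ 0.30329756, -0.95289462, -0.00156194],
       [-0.90912579, -0.28985666,  0.29912109],
       [-0.28548361, -0.0893027 , -0.95421388]]), 't': array([-0.6239163 , -0.04144038,  0.38975467])}
```

View pics/crop1.png

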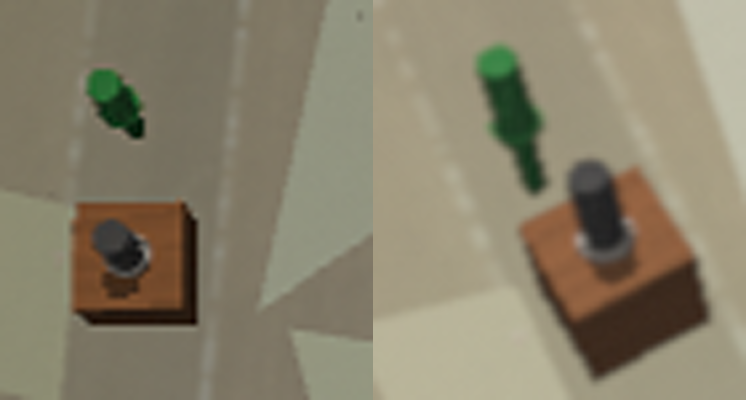

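The crop shows the dark handle with the steel collar in the wooden block, which is the gauge. The green one at top-view (181,188) stands outside it, so I'll leave it alone. I'm moving across, with a wrist look on the way.

Emit:
step_arm(
  increments=[
    [[2.5, 4.2, 0], [0, 0, 0]],
    [[2.5, 4.2, 0], [0, 0, 0]],
    [[2.5, 4.2, 0], [0, 0, 0]],
    [[2.5, 4.2, 0], [0, 0, 0]],
    [[2.5, 4.2, 0], [0, 0, 0]],
    [[2.5, 4.2, 0], [0, 0, 0]],
    [[2.5, 4.2, 0], [0, 0, 0]],
    [[2.5, 4.2, 0], [0, 0, 0]],
    [[2.5, 4.2, 0], [0, 0, 0]],
    [[2.5, 4.2, 0], [0, 0, 0]],
  ],
  fingers=0.5,
)

```text
clock: 1.1
tool_pos: [0.4393, -0.174, 0.2386]
eef_rot: [0.988, 0.153, -0.0, -0.0]
contact_force: [0.7, -0.1, 1.1]
opening: 0.496
finger_force: 0.0
```

```bash
python3 - <<'E'
from h import *
s=r.get_state();print(s["tool_pos"],s["q"],s["qd"],s["eef_rot"])
snap("wrist","w1")
E
```

```text
[ 0.43933443 -0.17398362  0.23861474] [ 0.37764807  0.49512517 -0.14831292  2.0120457   0.11761016  0.64266734
 -1.11147936] [-1.06933872  0.06512906  0.06667666 -0.15856307 -0.04775814  0.07111519
 -0.95060792] [ 9.88263980e-01  1.52755613e-01 -1.70051114e-04 -1.01050214e-05]
```

View pics/w1.png

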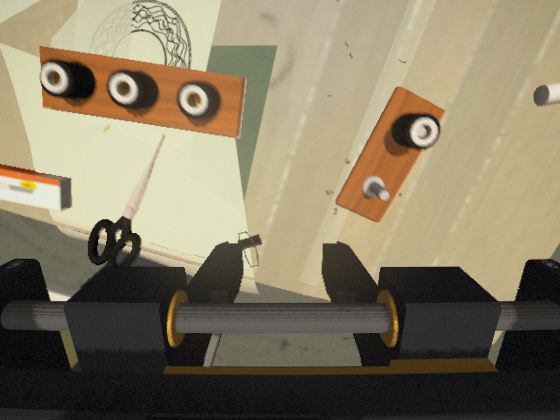

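The wrist view shows the roller bores at (59,77), (127,88) and (198,100), the free peg top at about (383,195) and the rack's finished roller at (425,130). Next I go over the gauge.

Emit:
step_arm(
  increments=[
    [[0.8, 4.9, 0], [0, 0, 0]],
    [[0.8, 4.9, 0], [0, 0, 0]],
    [[0.8, 4.9, 0], [0, 0, 0]],
    [[0.8, 4.9, 0], [0, 0, 0]],
    [[0.8, 4.9, 0], [0, 0, 0]],
    [[0.8, 4.9, 0], [0, 0, 0]],
    [[0.8, 4.9, 0], [0, 0, 0]],
    [[0.8, 4.9, 0], [0, 0, 0]],
    [[0.8, 4.9, 0], [0, 0, 0]],
    [[0, 0.7, 0], [0, 0, 0]],
  ],
)

```text
clock: 2.15
tool_pos: [0.5099, 0.2805, 0.2384]
eef_rot: [0.988, 0.157, 0.001, -0.003]
contact_force: [-0.1, 1.2, -0.4]
opening: 0.5
finger_force: 0.0
```

```bash
python3 - <<'E'
from h import *
snap("scene"); s=r.get_state();print(s["tool_pos"],s["q"],abs(s["qd"]).max(),s["eef_rot"])
snap("wrist","w2")
E
```

```text
[0.50977198 0.277749   0.23819068] [-0.52314557  0.62612093 -0.09040131  1.7088187   0.0690159   0.80839366
 -1.90070911] 0.07310855444881423 [ 9.87684654e-01  1.56448832e-01 -1.68421111e-05 -1.66957799e-03]
```

View pics/w2.png

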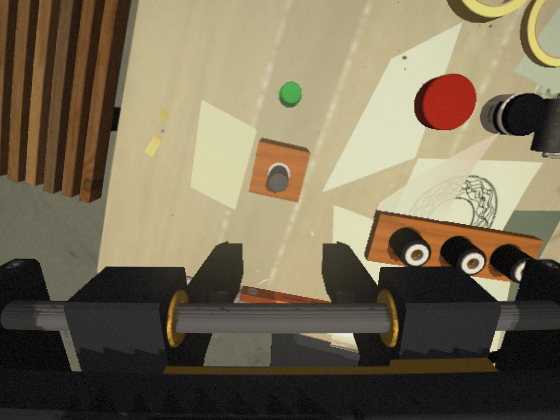

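The gauge handle is at (278,180) with its collar just above, at (281,167). The green look-alike is at (290,94).

```bash
python3 - <<'E'
from h import *
p,d,c=load("w2")
P=np.full((420,560,3),np.nan)
for v in range(135,205):
    for u in range(245,315): P[v,u]=dep(c,u,v,d[v,u])
z=P[...,2]
m=z>.096; vv,uu=np.nonzero(m); print("top px",m.sum(),uu.mean(),vv.mean(),np.median(z[m]),z[m].max(), "depth centre",P[m].mean(0))
ctr,_=cv2.minEnclosingCircle(np.c_[uu,vv].astype(np.float32)); print("circ",ctr,_,onz(c,*ctr,.104))
# collar: bright gray
m2=(z>.054)&(z<.062)&(np.ptp(p.astype(int),axis=2)<25); print("collar",m2.sum(),P[m2].mean(0))
m3=(z>.048)&(z<.06)&(P[...,0]>.4); print("stand top z",np.median(z[m3]))
hs=cv2.cvtColor(p,cv2.COLOR_RGB2HSV); mw=((hs[...,0]<14)&(hs[...,1]>110)).astype(np.uint8); mw[:, :240]=0;mw[:,320:]=0;mw[:130]=0;mw[210:]=0
cs=max(cv2.findContours(mw,0,2)[0],key=cv2.contourArea); rc=cv2.minAreaRect(cs); print(rc,onz(c,*rc[0],.054))
E
```

```text
top px 357 277.890756302521 180.0532212885154 0.10325016050819519 0.38355754511407764 depth centre [0.52538009 0.28737393 0.12165983]
circ (281.0, 169.5) 41.4880485534668 [0.5331975  0.28706472 0.104     ]
collar 4 [0.52217313 0.29357976 0.05938604]
stand top z 0.053320975432896434
((278.6058349609375, 171.02352905273438), (51.304054260253906, 51.84638595581055), 12.52880859375) [0.52160716 0.28652379 0.054     ]
```

```bash
python3 - <<'E'
from h import *
p,d,c=load("w2")
P=np.full((420,560,3),np.nan)
for v in range(135,205):
    for u in range(245,315): P[v,u]=dep(c,u,v,d[v,u])
z=P[...,2]
m=((z>.0985)&(z<.11)).astype(np.uint8); n,l,st,ce=cv2.connectedComponentsWithStats(m); i=1+st[1:,4].argmax(); print(st[i],ce[i],P[l==i].mean(0),onz(c,*ce[i],.104))
print(l[160:200:2,262:296:2])
for h in(.06,.07,.08,.09):
  q=(abs(z-h)<.005); print(h,q.sum(),np.nanmean(P[q],0))
# scene and top cross-check
for f,u,v in(("top0",160+117*.1877,170+238*.1875),("scene0",150+592*0-373*0+ (592-373)*.1877,215+172*.1875)):
  print(f,u,v,onz(load(f)[2],u,v,.104))
E
```

```text
[268 171  21  21 316] [277.87974684 181.30696203] [0.52089705 0.28629589 0.10309386] [0.52112072 0.28635203 0.104     ]
[[0 0 0 0 0 0 0 0 0 0 0 0 0 0 0 0 0]
 [0 0 0 0 0 0 0 0 0 0 0 0 0 0 0 0 0]
 [0 0 0 0 0 0 0 0 0 0 0 0 0 0 0 0 0]
 [0 0 0 0 0 0 0 0 0 0 0 0 0 0 0 0 0]
 [0 0 0 0 0 0 0 0 0 0 0 0 0 0 0 0 0]
 [0 0 0 0 0 0 0 0 0 0 0 0 0 0 0 0 0]
 [0 0 0 0 0 0 0 1 1 1 1 0 0 0 0 0 0]
 [0 0 0 0 0 1 1 1 1 1 1 1 0 0 0 0 0]
 [0 0 0 0 1 1 1 1 1 1 1 1 1 0 0 0 0]
 [0 0 0 0 1 1 1 1 1 1 1 1 1 0 0 0 0]
 [0 0 0 0 1 1 1 1 1 1 1 1 1 1 0 0 0]
 [0 0 0 1 1 1 1 1 1 1 1 1 1 0 0 0 0]
 [0 0 0 0 1 1 1 1 1 1 1 1 1 0 0 0 0]
 [0 0 0 0 1 1 1 1 1 1 1 1 1 0 0 0 0]
 [0 0 0 0 0 1 1 1 1 1 1 1 0 0 0 0 0]
 [0 0 0 0 0 0 1 1 1 1 1 0 0 0 0 0 0]
 [0 0 0 0 0 0 0 0 0 0 0 0 0 0 0 0 0]
 [0 0 0 0 0 0 0 0 0 0 0 0 0 0 0 0 0]
 [0 0 0 0 0 0 0 0 0 0 0 0 0 0 0 0 0]
 [0 0 0 0 0 0 0 0 0 0 0 0 0 0 0 0 0]]
0.06 124 [0.52605559 0.28773802 0.05758546]
0.07 25 [0.52835832 0.28809065 0.07046655]
0.08 29 [0.52824042 0.28775665 0.07983226]
0.09 36 [0.52804352 0.28800815 0.09017334]
top0 181.9609 214.625 [0.51807487 0.28026051 0.104     ]
scene0 191.1063 247.25 [0.51888024 0.28413013 0.104     ]
```

Emit:
step_arm(
  increments=[
    [[1.1, 0.8, 0], [0, 0, 0]],
    [[0, 0, -3], [0, 0, 0]],
    [[0, 0, -3], [0, 0, 0]],
    [[0, 0, -3], [0, 0, 0]],
    [[0, 0, -3], [0, 0, 0]],
    [[0, 0, -2], [0, 0, 0]],
    [[0, 0, -2], [0, 0, 0]],
    [[0, 0, -1.2], [0, 0, 0]],
    [[0, 0, 0], [0, 0, 0]],
    [[0, 0, 0], [0, 0, 0]],
  ],
)

```text
clock: 3.25
tool_pos: [0.5223, 0.2792, 0.0672]
eef_rot: [0.988, 0.152, 0.0, 0.0]
contact_force: [-0.0, 0.1, 0.6]
opening: 0.496
finger_force: 0.0
```

Emit:
step_arm(
  increments=[
    [[0, 0, 0], [0, 0, 0]],
    [[0, 0, 0], [0, 0, 0]],
    [[0, 0, 0], [0, 0, 0]],
    [[0, 0, 0], [0, 0, 0]],
    [[0, 0, 0], [0, 0, 0]],
    [[0, 0, 0], [0, 0, 0]],
    [[0, 0, 0], [0, 0, 0]],
    [[0, 0, 0], [0, 0, 0]],
    [[0, 0, 0], [0, 0, 0]],
    [[0, 0, 0], [0, 0, 0]],
  ],
  fingers=0.0,
  grip_force=20,
)

```text
clock: 4.25
tool_pos: [0.5216, 0.2842, 0.0681]
eef_rot: [0.988, 0.154, 0.001, -0.003]
contact_force: [-2.0, 4.7, 4.9]
opening: 0.222
finger_force: 19.9
```

```bash
cat >> h.py <<'E'
def bores(p,c,z=.058,d0=None,lo=150,roi=None):
    """bright rings with a dark hole; returns hole & ring centres in world at z"""
    hs=cv2.cvtColor(p,cv2.COLOR_RGB2HSV); m=((hs[...,2]>lo)&(hs[...,1]<60)).astype(np.uint8)
    if roi: k=np.zeros_like(m); k[roi[1]:roi[3],roi[0]:roi[2]]=1; m*=k
    cs,h=cv2.findContours(m,cv2.RETR_CCOMP,cv2.CHAIN_APPROX_NONE); out=[]
    for i,q in enumerate(cs):
        if h[0][i][3]>=0 or cv2.contourArea(q)<150 or h[0][i][2]<0 or len(q)<20: continue
        e=cv2.fitEllipse(q); j=max([k for k in range(len(cs)) if h[0][k][3]==i],key=lambda k:cv2.contourArea(cs[k]))
        if len(cs[j])<8: continue
        g=cv2.fitEllipse(cs[j]); f=K(c)[0]; D=(np.array(c["R"])@onz(c,*e[0],z)+np.array(c["t"]))[2]
        w=[x*D/f*1000 for x in e[1]]
        if max(w)<40 and min(w)>20: out.append((e[0],np.round(w,1),onz(c,*e[0],z)[:2].round(4),np.round([x*D/f*1000 for x in g[1]],1),onz(c,*g[0],z)[:2].round(4)))
    return sorted(out,key=lambda o:-o[2][1])
E
python3 - <<'E'
from h import *
for f in("w1","w2"):
    p,d,c=load(f)
    for o in bores(p,c):print(f,*o)
E
```

```text
w1 (122.95323181152344, 88.03945922851562) [26. 31.] [0.4872 0.0176] [14.6 16.5] [0.4871 0.0174]
w1 (193.30455017089844, 99.33194732666016) [27.  31.4] [ 0.4981 -0.0565] [15.1 17. ] [ 0.4979 -0.0571]
w1 (423.8100891113281, 131.42164611816406) [27.7 30.4] [ 0.5424 -0.3041] [11.7 16.7] [ 0.5429 -0.3057]
w2 (416.51129150390625, 254.59339904785156) [24.  27.6] [0.4758 0.0914] [14.1 16.8] [0.4758 0.0915]
w2 (472.5322265625, 262.9556884765625) [22.5 28.3] [0.4872 0.0174] [13.  17.2] [0.4866 0.0173]
```

Emit:
step_arm(
  increments=[
    [[0, 0, 1], [0, 0, 0]],
    [[0, 0, 2], [0, 0, 0]],
    [[0, 0, 3], [0, 0, 0]],
    [[0, 0, 3], [0, 0, 0]],
    [[0, -3, 0], [0, 0, 0]],
    [[-1, -4, 0], [0, 0, 0]],
    [[-1, -4, 0], [0, 0, 0]],
    [[-1, -4, 0], [0, 0, 0]],
    [[-1, -3, 0], [0, 0, 0]],
    [[0, -1, 0], [0, 0, 0]],
  ],
)

```text
clock: 5.25
tool_pos: [0.4797, 0.0857, 0.1569]
eef_rot: [0.989, 0.151, -0.002, 0.001]
contact_force: [0.2, 0.3, -1.3]
opening: 0.219
finger_force: 19.8
```

```bash
python3 - <<'E'
from h import *
for _ in range(4): snap("wrist")
s=r.get_state();print(s["clock"],s["tool_pos"],s["eef_rot"],s["contact_force"],abs(s["qd"]).max(),s["opening"])
p,d,c=snap("wrist","w3")
for o in bores(p,c):print(*o)
E
```

```text
5.45 [0.48279424 0.09190029 0.15700233] [ 9.88151181e-01  1.53479061e-01  9.85507815e-04 -6.71086649e-04] [ 0.36306058  0.74831367 -0.79377029] 0.018503955696316778 0.2201048750045491
(441.3739929199219, 237.8541259765625) [24.  28.6] [ 0.4976 -0.0569] [14.1 16.9] [ 0.4975 -0.0568]
```

View pics/w3.png

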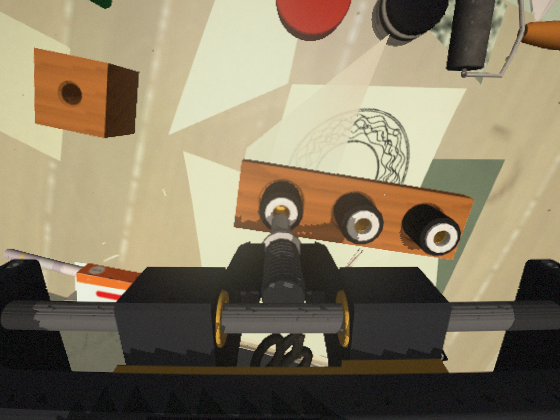

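The pin hangs from the fingers, with its tip near (281,213), just over roller 1's bore. The other bores are at (361,225) and (440,238), and the stand hole is at (71,93).

```bash
python3 - <<'E'
from h import *
p,d,c=load("w3")
im=cv2.cvtColor(p[170:300,230:335],cv2.COLOR_RGB2BGR)
dd=d[170:300,230:335]; g=np.dstack([np.clip((dd-.15)/.25*255,0,255).astype(np.uint8)]*3)
cv2.imwrite("pics/c3.png",cv2.resize(np.hstack([im,cv2.applyColorMap(g[...,0],2)]),None,fx=3.8,fy=3.8,interpolation=0)[:600,:800])
for v in range(205,305,4): 
    uu=np.arange(265,302); z=[dep(c,u,v,d[v,u])for u in uu]; near=[(u,q) for u,q in zip(uu,z) if q[2]>.075 and q[2]<.25]
    if near: print(v,near[0][0],near[-1][0],np.mean([q for u,q in near],0).round(4))
st=(71,93); print("stand",onz(c,*st,.054)); print("r1 tip px guess",proj(c,np.array([.4758,.0914,.058])))
E
```

```text
217 274 288 [0.4873 0.0944 0.1018]
221 272 289 [0.4869 0.0946 0.1092]
225 272 290 [0.487  0.0942 0.117 ]
229 271 290 [0.4867 0.0945 0.1236]
233 271 292 [0.4932 0.0958 0.1458]
237 266 298 [0.4912 0.0948 0.1464]
241 265 300 [0.4901 0.0939 0.1492]
245 265 301 [0.4898 0.0938 0.1538]
249 265 301 [0.4899 0.0938 0.1589]
253 265 301 [0.49   0.0938 0.1639]
257 265 301 [0.4901 0.0939 0.1686]
261 265 301 [0.4901 0.0939 0.1728]
265 265 301 [0.4902 0.0939 0.177 ]
269 265 301 [0.4903 0.094  0.181 ]
273 265 301 [0.4904 0.094  0.1848]
277 265 301 [0.4904 0.094  0.1881]
281 265 301 [0.4901 0.094  0.191 ]
285 265 301 [0.4889 0.0936 0.1921]
289 265 301 [0.4873 0.093  0.1926]
293 265 301 [0.4853 0.0924 0.1926]
297 265 301 [0.4834 0.0916 0.1925]
301 265 301 [0.4814 0.0912 0.1925]
stand [0.52061216 0.28480924 0.054     ]
r1 tip px guess [280.49521628 212.80804524]
```

View pics/c3.png

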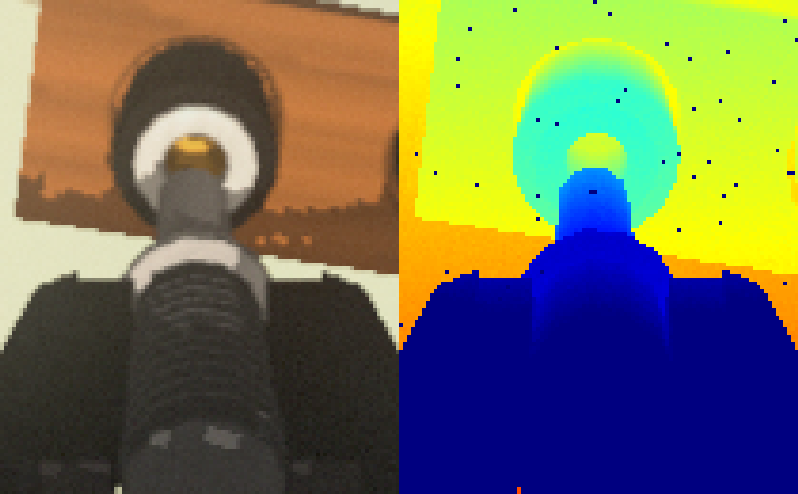

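```bash
cat >> h.py <<'E'
from scipy.spatial.transform import Rotation as Ro
def pin(p,d,c,s,rows):
    """column residual of held pin/handle silhouette midline against a tool-axis line through TCP, in mm"""
    R=Ro.from_quat(s["eef_rot"]).as_matrix(); T=np.array(s["tool_pos"]); f=K(c)[0]
    hs=np.linspace(-.09,.06,400); L=np.array([proj(c,T+R[:,2]*-h) for h in hs]); o=[]
    for v in rows:
        i=np.argmin(abs(L[:,1]-v)); D=(np.array(c["R"])@(T+R[:,2]*-hs[i])+np.array(c["t"]))[2]
        ref=int(round(L[i,0])); m=abs(d[v]-d[v,ref])<.012; a=b=ref
        while m[a-1] or m[a-2]: a-=1
        while m[b+1] or m[b+2]: b+=1
        o.append((v,a,b,round(hs[i]*1000,1),round(((a+b)/2-L[i,0])*D/f*1000,2),round((b-a+1)*D/f*1000,1)))
    return o
E
python3 - <<'E'
from h import *
p,d,c=load("w3"); s=dict(tool_pos=[.48279,.0919,.1570],eef_rot=[ 9.88151181e-01 , 1.53479061e-01 , 9.85507815e-04 ,-6.71086649e-04])
for o in pin(p,d,c,s,[218,220,222,224,226,228,230,245,250,255,260,265,270,275,280]): print(*o)
for h in (-.0625,-.0605): print(proj(c,np.array([.48279,.0919,.157+h])))
print(Ro.from_quat(s["eef_rot"]).as_matrix()[:,2])
g=p[180:225,255:310]; hs=cv2.cvtColor(p,cv2.COLOR_RGB2HSV)
for lo in(130,150,170):
  m=((hs[...,2]>lo)&(hs[...,1]<60)).astype(np.uint8);m[:190]=0;m[218:]=0;m[:,:255]=0;m[:,310:]=0
  vv,uu=np.nonzero(m); print(lo,uu.min(),uu.max(),vv.min(),vv.max())
f=K(c)[0]
X0=np.array([.4758,.0914,.058])
for k in range(0,360,45): print((proj(c,X0+.015*np.array([np.cos(np.radians(k)),np.sin(np.radians(k)),0]))).round(1),end=' ')
E
```

```text
218 273 288 -66.7 -1.37 12.4
220 282 289 -62.2 2.44 6.1
222 272 289 -58.0 -1.33 13.4
224 272 289 -53.9 -1.31 13.2
226 272 289 -49.8 -1.29 12.9
228 272 290 -46.0 -0.92 13.4
230 282 290 -42.6 2.56 6.2
245 240 298 -18.6 -8.21 36.3
250 237 297 -11.8 -9.11 36.2
255 267 298 -5.4 0.08 18.3
260 231 333 0.6 -0.21 56.9
265 229 335 6.2 -0.21 57.2
270 227 337 11.5 -0.21 57.4
275 264 301 16.4 0.05 19.0
280 263 337 20.9 8.55 36.5
[282.36672331 220.0248743 ]
[282.36686147 220.95519176]
[ 0.00174167  0.00162878 -0.99999716]
130 265 297 197 217
150 265 297 198 217
170 265 297 198 217
[285.7 197.3] [272.6 198.3] [264.3 207.9] [265.6 220.1] [275.4 227.8] [288.2 226.8] [296.6 217.7] [295.7 205.4]
```

Emit:
step_arm(
  increments=[
    [[-0.6, -0.2, 0], [0, 0, 0]],
    [[0, 0, -1], [0, 0, 0]],
    [[0, 0, -1], [0, 0, 0]],
    [[0, 0, -1], [0, 0, 0]],
    [[0, 0, 0], [0, 0, 0]],
    [[0, 0, 0], [0, 0, 0]],
    [[0, 0, 0], [0, 0, 0]],
    [[0, 0, 0], [0, 0, 0]],
    [[0, 0, 0], [0, 0, 0]],
    [[0, 0, 0], [0, 0, 0]],
  ],
)

```text
clock: 6.5
tool_pos: [0.476, 0.0882, 0.127]
eef_rot: [0.988, 0.153, 0.0, 0.0]
contact_force: [0.1, 0.3, -1.2]
opening: 0.216
finger_force: 19.8
```

```bash
python3 - <<'E'
from h import *
s=r.get_state();print(s["clock"],s["tool_pos"],s["eef_rot"],s["contact_force"],abs(s["qd"]).max(),s["opening"])
p,d,c=snap("wrist","w4")
for v in range(205,242,2): print(v,"".join("%4d"%(1000*dep(c,u,v,d[v,u])[2]) for u in range(258,304,2)))
im=cv2.cvtColor(p[185:275,225:335],cv2.COLOR_RGB2BGR)
cv2.imwrite("pics/c4.png",cv2.resize(im,None,fx=6.5,fy=6.5,interpolation=0))
E
```

```text
6.5 [0.47595317 0.08816178 0.1269726 ] [9.88265827e-01 1.52743497e-01 2.80863109e-04 3.65700324e-06] [ 0.06804996  0.33232162 -1.20238841] 0.003565869763886607 0.21609096903539432
205   54  55  54  54  56  56  57  56  57  57  57  57  56  56  56  57  57  56  56  55  53  54  50
207   55  53  53  56  57  57  56  57  56  56  18  19  19  57  56  56  58  57  57  53  54  55  54
209   54  55  54  56  57  56  57  57  21  21  21  21  22  22  57  56  56 272  57  56  55  55  54
211   54  53  56  57  56 272  57  31  25  21  22  22  21  24  28  56  56  59  56  57  55  54  54
213   53  54  56  57  58  57  55  34  30  28  25  25  26  30  31  39  56  58  58  55  54  55  54
215   54  54  57  57  57  57  51  39  36  66  69  69  70  69  36  44  55  56  57  57  54  54  54
217   54  54  57  57  57  56  54  42  67  72  71 272  73  73  70  66  57  57  56  57  53  54  54
219   53  53  56  56  56  56  55  67  72  75  76 272  79  77  74  72  57  56  58  57  54  53  54
221   54  54  57  58  57  57  56  72  75  81  81  82  82  81  79  76  57  57  57  57  54  55  54
223   53  55  53  58  58  57  57  76  81  83  8
[... 222 characters left out ...]
7  54  54  54  18  20
229   19  20  54  53  53  58  56  88  92  94  95  97  96  96  96  92  87  56  54  53  53  20  20
231   20  19  19  53  53  55  54  92  95 113 114 115 114 114 114 113  93  52  53  19  20  18  18
233   18  18  18  19  53  54  53 114 115 116 116 116 114 117 115 115 116 113  19  20  18  19  19
235   18  18  19  19 272 114 116 116 116 116 116 116 116 116 116 116 115 115 115 113  20  20  20
237    0   1   1   1 114 116 116 117 116 116 116 116 115 116 117 116 116 115 115 115 113  20  17
239    0   1   0 113 115 117 117 117 116 117 119 120 118 119 118 118 116 116 116 117 114  18  19
241    0   1   2 116 116 116 116 118 119 121 122 123 123 122 121 120 119 116 117 117 115 115  19
```

View pics/c4.png

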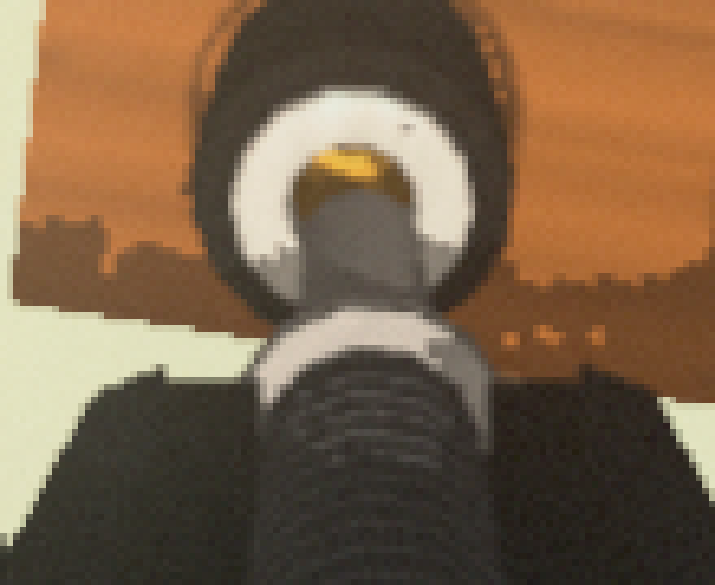

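The crop shows the pin just above roller 1's bore, about 1 px right of its centre: the hole spans columns 270 to 288.5 and the pin 271 to 290.

```bash
cat >> h.py <<'E'
from scipy.optimize import least_squares
EX=np.array([.953,.303,0]); EY=np.array([.303,-.953,0])
def solve(c,col,row,z,off): # world point at z whose offset point has this row, and own column col
    f=lambda q:[proj(c,np.array([q[0],q[1],z]))[0]-col, proj(c,np.array([q[0],q[1],z])+off*EX)[1]-row]
    return least_squares(f,onz(c,col,row,z)[:2]).x
E
python3 - <<'E'
from h import *
p,d,c=load("w4")
print("tip",solve(c,280.3,213.9,.0645,.0055)); print("pin.09",solve(c,280.8,225,.0885,.007),solve(c,280.6,217,.0715,.007))
print("bore via hole top",solve(c,279.2,207.3,.058,.0076),"ring",solve(c,279.2,198.2,.058,.015))
hs=cv2.cvtColor(p,cv2.COLOR_RGB2HSV); m=((hs[...,2]>150)&(hs[...,1]<60)).astype(np.uint8);m[225:]=0;m[:195]=0;m[:,:255]=0;m[:,302:]=0
for v in range(200,220,2):
    u=np.nonzero(m[v])[0]; print(v,u.min(),u.max(),(u.min()+u.max())/2)
E
```

```text
tip [0.4748471  0.08937261]
pin.09 [0.47402892 0.08861595] [0.47355104 0.0886897 ]
bore via hole top [0.47554343 0.09053042] ring [0.47546474 0.09050564]
200 271 285 278.0
202 267 289 278.0
204 266 292 279.0
206 264 293 278.5
208 262 295 278.5
210 262 296 279.0
212 261 296 278.5
214 261 296 278.5
216 260 297 278.5
218 261 297 279.0
```

Emit:
step_arm(
  increments=[
    [[0.06, 0.14, 0], [0, 0, 0]],
    [[0, 0, 0], [0, 0, 0]],
    [[0, 0, 0], [0, 0, 0]],
    [[0, 0, -0.2], [0, 0, 0]],
    [[0, 0, -0.2], [0, 0, 0]],
    [[0, 0, -0.2], [0, 0, 0]],
    [[0, 0, -0.2], [0, 0, 0]],
    [[0, 0, -0.2], [0, 0, 0]],
    [[0, 0, -0.2], [0, 0, 0]],
    [[0, 0, 0], [0, 0, 0]],
  ],
)

```text
clock: 7.55
tool_pos: [0.4762, 0.0895, 0.1144]
eef_rot: [0.988, 0.153, -0.0, 0.0]
contact_force: [-0.0, 0.3, -1.1]
opening: 0.218
finger_force: 19.8
```

Emit:
step_arm(
  increments=[
    [[0, 0, -0.4], [0, 0, 0]],
    [[0, 0, -0.4], [0, 0, 0]],
    [[0, 0, -0.4], [0, 0, 0]],
    [[0, 0, -0.4], [0, 0, 0]],
    [[0, 0, -0.3], [0, 0, 0]],
    [[0, 0, -0.3], [0, 0, 0]],
    [[0, 0, -0.2], [0, 0, 0]],
    [[0, 0, -0.2], [0, 0, 0]],
    [[0, 0, -0.2], [0, 0, 0]],
    [[0, 0, 0], [0, 0, 0]],
  ],
)

```text
clock: 8.55
tool_pos: [0.4763, 0.0896, 0.0866]
eef_rot: [0.988, 0.153, -0.0, 0.0]
contact_force: [-0.3, -0.3, -2.2]
opening: 0.22
finger_force: 19.8
```

Emit:
step_arm(
  increments=[
    [[0, 0, -0.1], [0, 0, 0]],
    [[0, 0, -0.1], [0, 0, 0]],
    [[0, 0, -0.1], [0, 0, 0]],
    [[0, 0, -0.1], [0, 0, 0]],
    [[0, 0, -0.1], [0, 0, 0]],
    [[0, 0, -0.1], [0, 0, 0]],
    [[0, 0, 0], [0, 0, 0]],
    [[0, 0, 0], [0, 0, 0]],
    [[0, 0, 0], [0, 0, 0]],
    [[0, 0, 0], [0, 0, 0]],
  ],
)

```text
clock: 9.55
tool_pos: [0.4781, 0.0905, 0.083]
eef_rot: [0.988, 0.153, 0.003, -0.0]
contact_force: [-1.7, 0.3, 22.7]
opening: 0.219
finger_force: 20.0
```

Roller 1 gives a hard stop with the collar about 11 to 12 mm up, so it is a reject. I back off and go to roller 2.

Emit:
step_arm(
  increments=[
    [[0, 0, 0.6], [0, 0, 0]],
    [[0, 0, 1.5], [0, 0, 0]],
    [[0, 0, 1.5], [0, 0, 0]],
    [[0, 0, 1.5], [0, 0, 0]],
    [[0, 0, 0], [0, 0, 0]],
    [[0.4, -2.4, 0], [0, 0, 0]],
    [[0.4, -2.5, 0], [0, 0, 0]],
    [[0.34, -2.5, 0], [0, 0, 0]],
    [[0, 0, 0], [0, 0, 0]],
    [[0, 0, 0], [0, 0, 0]],
  ],
)

```text
clock: 10.55
tool_pos: [0.4874, 0.0151, 0.1311]
eef_rot: [0.988, 0.152, -0.001, -0.0]
contact_force: [-0.7, 0.4, -1.3]
opening: 0.221
finger_force: 20.0
```

```bash
python3 - <<'E'
from h import *
for _ in range(6): r.snapshot("top")
s=r.get_state();print(s["clock"],s["tool_pos"],s["eef_rot"],s["contact_force"],abs(s["qd"]).max(),s["opening"])
p,d,c=snap("wrist","w5")
hs=cv2.cvtColor(p,cv2.COLOR_RGB2HSV); m=((hs[...,2]>150)&(hs[...,1]<60)).astype(np.uint8);m[225:]=0;m[:195]=0;m[:,:250]=0;m[:,310:]=0
for v in range(198,222,2):
    u=np.nonzero(m[v])[0]; z=[dep(c,x,v,d[v,x])[2] for x in range(255,305)]; q=[255+i for i,a in enumerate(z) if .062<a<.13]
    print(v,(u.min(),u.max()) if len(u) else "", (q[0],q[-1]) if q else "", max(z) if 0 else "")
h=np.array([[dep(c,u,v,d[v,u])[2] for u in range(270,292)] for v in range(255,310)]); print("handle top z",np.percentile(h,90))
E
```

```text
10.85 [0.48771239 0.01654147 0.13164447] [ 9.88127204e-01  1.53637885e-01 -1.22052871e-05 -1.71836470e-04] [-0.01132049  0.02905318 -1.39442418] 0.0044767272078281095 0.21918933658170647
198   
200 (np.int64(275), np.int64(288))  
202 (np.int64(271), np.int64(292))  
204 (np.int64(269), np.int64(294))  
206 (np.int64(268), np.int64(296))  
208 (np.int64(266), np.int64(297))  
210 (np.int64(265), np.int64(298))  
212 (np.int64(265), np.int64(299))  
214 (np.int64(264), np.int64(299))  
216 (np.int64(264), np.int64(300)) (279, 285) 
218 (np.int64(264), np.int64(299)) (276, 288) 
220 (np.int64(265), np.int64(299)) (274, 289) 
handle top z 0.20773674172814197
```

```bash
python3 - <<'E'
from h import *
p,d,c=load("w5")
for v in range(210,222): print(v,[int(1000*dep(c,u,v,d[v,u])[2]) for u in (278,280,282,284,286)],p[v,282])
for v in range(197,203): print(v,p[v,[278,282,284]].mean(1))
print("tip",solve(c,282,215.3,.0691,.0055),"ring",solve(c,281.8,198.9,.058,.015))
z=np.array([dep(c,282,v,d[v,282])[2] for v in range(270,320,4)]);print(z.round(4))
E
```

```text
210 [21, 19, 17, 18, 19] [119  90  60]
211 [24, 22, 20, 20, 23] [118  83  41]
212 [26, 22, 24, 22, 25] [119  86  44]
213 [29, 26, 26, 26, 28] [120  90  44]
214 [32, 30, 28, 29, 32] [120  87  45]
215 [34, 33, 32, 32, 33] [119  88  44]
216 [37, 72, 73, 71, 37] [107  91  74]
217 [72, 75, 74, 74, 72] [105  99  89]
218 [75, 77, 78, 77, 75] [106  97  85]
219 [77, 79, 79, 77, 78] [106  96  86]
220 [79, 81, 82, 81, 80] [104  95  86]
221 [81, 83, 84, 83, 83] [105  96  87]
197 [58.33333333 55.66666667 59.        ]
198 [ 90.33333333 107.         111.33333333]
199 [148.         174.         180.33333333]
200 [215.33333333 220.33333333 221.66666667]
201 [224.66666667 224.33333333 229.        ]
202 [223.33333333 224.66666667 224.66666667]
tip [0.48584384 0.01618684] ring [0.48592639 0.01638627]
[0.1589 0.1627 0.1653 0.1678 0.1676 0.1663 0.1676 0.1676 0.1679 0.2096
 0.2097 0.2117 0.2117]
```

Emit:
step_arm(
  increments=[
    [[0, 0, -0.5], [0, 0, 0]],
    [[0, 0, -0.3], [0, 0, 0]],
    [[0, 0, -0.2], [0, 0, 0]],
    [[0, 0, -0.2], [0, 0, 0]],
    [[0, 0, -0.1], [0, 0, 0]],
    [[0, 0, -0.1], [0, 0, 0]],
    [[0, 0, 0], [0, 0, 0]],
    [[0, 0, 0], [0, 0, 0]],
    [[0, 0, 0], [0, 0, 0]],
    [[0, 0, 0], [0, 0, 0]],
  ],
)

```text
clock: 11.9
tool_pos: [0.4878, 0.0156, 0.1178]
eef_rot: [0.988, 0.153, 0.0, 0.0]
contact_force: [0.1, 1.4, -0.9]
opening: 0.218
finger_force: 20.0
```

Tip is 2 mm inside with no load. On to about 12.5 mm above.

Emit:
step_arm(
  increments=[
    [[0, 0, -0.4], [0, 0, 0]],
    [[0, 0, -0.4], [0, 0, 0]],
    [[0, 0, -0.4], [0, 0, 0]],
    [[0, 0, -0.4], [0, 0, 0]],
    [[0, 0, -0.4], [0, 0, 0]],
    [[0, 0, -0.4], [0, 0, 0]],
    [[0, 0, -0.3], [0, 0, 0]],
    [[0, 0, -0.3], [0, 0, 0]],
    [[0, 0, 0], [0, 0, 0]],
    [[0, 0, 0], [0, 0, 0]],
  ],
)

```text
clock: 12.9
tool_pos: [0.4877, 0.0156, 0.0877]
eef_rot: [0.988, 0.153, -0.0, 0.0]
contact_force: [0.7, -0.0, -1.3]
opening: 0.22
finger_force: 20.0
```

Emit:
step_arm(
  increments=[
    [[0, 0, -0.1], [0, 0, 0]],
    [[0, 0, -0.1], [0, 0, 0]],
    [[0, 0, -0.1], [0, 0, 0]],
    [[0, 0, -0.1], [0, 0, 0]],
    [[0, 0, 0], [0, 0, 0]],
    [[0, 0, 0], [0, 0, 0]],
    [[0, 0, 0], [0, 0, 0]],
    [[0, 0, 0], [0, 0, 0]],
    [[0, 0, 0], [0, 0, 0]],
    [[0, 0, 0], [0, 0, 0]],
  ],
)

```text
clock: 13.9
tool_pos: [0.4878, 0.0156, 0.0838]
eef_rot: [0.988, 0.153, 0.0, 0.0]
contact_force: [0.3, 0.5, -1.7]
opening: 0.214
finger_force: 20.0
```

Emit:
step_arm(
  increments=[
    [[0, 0, -0.1], [0, 0, 0]],
    [[0, 0, -0.1], [0, 0, 0]],
    [[0, 0, -0.05], [0, 0, 0]],
    [[0, 0, -0.05], [0, 0, 0]],
    [[0, 0, 0], [0, 0, 0]],
    [[0, 0, 0], [0, 0, 0]],
    [[0, 0, 0], [0, 0, 0]],
    [[0, 0, 0], [0, 0, 0]],
    [[0, 0, 0], [0, 0, 0]],
    [[0, 0, 0], [0, 0, 0]],
  ],
)

```text
clock: 14.9
tool_pos: [0.4878, 0.0155, 0.0808]
eef_rot: [0.988, 0.153, 0.0, 0.0]
contact_force: [-0.2, 0.7, -1.8]
opening: 0.218
finger_force: 20.0
```

Emit:
step_arm(
  increments=[
    [[0, 0, -0.1], [0, 0, 0]],
    [[0, 0, -0.1], [0, 0, 0]],
    [[0, 0, -0.1], [0, 0, 0]],
    [[0, 0, 0], [0, 0, 0]],
    [[0, 0, 0], [0, 0, 0]],
    [[0, 0, 0], [0, 0, 0]],
    [[0, 0, 0], [0, 0, 0]],
    [[0, 0, 0], [0, 0, 0]],
    [[0, 0, 0], [0, 0, 0]],
    [[0, 0, 0], [0, 0, 0]],
  ],
)

```text
clock: 15.9
tool_pos: [0.4878, 0.0156, 0.0778]
eef_rot: [0.988, 0.153, 0.0, 0.0]
contact_force: [-0.6, 1.5, -1.6]
opening: 0.22
finger_force: 20.0
```

Emit:
step_arm(
  increments=[
    [[0, 0, -0.1], [0, 0, 0]],
    [[0, 0, -0.1], [0, 0, 0]],
    [[0, 0, -0.1], [0, 0, 0]],
    [[0, 0, 0], [0, 0, 0]],
    [[0, 0, 0], [0, 0, 0]],
    [[0, 0, 0], [0, 0, 0]],
    [[0, 0, 0], [0, 0, 0]],
    [[0, 0, 0], [0, 0, 0]],
    [[0, 0, 0], [0, 0, 0]],
    [[0, 0, 0], [0, 0, 0]],
  ],
)

```text
clock: 16.9
tool_pos: [0.4878, 0.0156, 0.0748]
eef_rot: [0.988, 0.153, 0.0, 0.0]
contact_force: [-0.6, 1.5, -1.1]
opening: 0.218
finger_force: 20.0
```

Emit:
step_arm(
  increments=[
    [[0, 0, -0.1], [0, 0, 0]],
    [[0, 0, -0.1], [0, 0, 0]],
    [[0, 0, -0.05], [0, 0, 0]],
    [[0, 0, 0], [0, 0, 0]],
    [[0, 0, 0], [0, 0, 0]],
    [[0, 0, 0], [0, 0, 0]],
    [[0, 0, 0], [0, 0, 0]],
    [[0, 0, 0], [0, 0, 0]],
    [[0, 0, 0], [0, 0, 0]],
    [[0, 0, 0], [0, 0, 0]],
  ],
)

```text
clock: 17.9
tool_pos: [0.4878, 0.0156, 0.0722]
eef_rot: [0.988, 0.153, -0.0, 0.0]
contact_force: [-0.2, 0.8, -1.4]
opening: 0.219
finger_force: 20.0
```

Roller 2 takes the gauge down to its collar with no load, so it is the good one. Next is roller 3.

Emit:
step_arm(
  increments=[
    [[0, 0, 1.2], [0, 0, 0]],
    [[0, 0, 1.6], [0, 0, 0]],
    [[0, 0, 1.6], [0, 0, 0]],
    [[0, 0, 1.6], [0, 0, 0]],
    [[0, 0, 0], [0, 0, 0]],
    [[0.4, -2.5, 0], [0, 0, 0]],
    [[0.4, -2.5, 0], [0, 0, 0]],
    [[0.3, -2.4, 0], [0, 0, 0]],
    [[0, 0, 0], [0, 0, 0]],
    [[0, 0, 0], [0, 0, 0]],
  ],
)

```text
clock: 18.9
tool_pos: [0.4984, -0.0586, 0.1319]
eef_rot: [0.988, 0.152, -0.0, -0.0]
contact_force: [-0.8, 0.6, 0.3]
opening: 0.216
finger_force: 20.0
```

```bash
python3 - <<'E'
from h import *
for _ in range(6): r.snapshot("top")
s=r.get_state();print(s["clock"],s["tool_pos"],s["eef_rot"],s["contact_force"],abs(s["qd"]).max(),s["opening"])
p,d,c=snap("wrist","w6")
hs=cv2.cvtColor(p,cv2.COLOR_RGB2HSV); m=((hs[...,2]>150)&(hs[...,1]<60)).astype(np.uint8);m[225:]=0;m[:195]=0;m[:,:250]=0;m[:,310:]=0
for v in range(196,222,2):
    u=np.nonzero(m[v])[0]; z=[dep(c,x,v,d[v,x])[2] for x in range(255,305)]; q=[255+i for i,a in enumerate(z) if .062<a<.13]
    print(v,(u.min(),u.max(),(u.min()+u.max())/2) if len(u) else "", (q[0],q[-1]) if q else "")
E
```

```text
19.2 [ 0.49873254 -0.05737302  0.13221979] [ 9.88121742e-01  1.53672990e-01 -2.45452408e-05 -1.85467409e-04] [ 0.32579659 -0.71236485 -0.75862141] 0.004741648299628896 0.21749193673501843
196  
198  
200 (np.int64(276), np.int64(288), np.float64(282.0)) 
202 (np.int64(272), np.int64(293), np.float64(282.5)) 
204 (np.int64(270), np.int64(295), np.float64(282.5)) 
206 (np.int64(268), np.int64(297), np.float64(282.5)) 
208 (np.int64(267), np.int64(298), np.float64(282.5)) 
210 (np.int64(266), np.int64(299), np.float64(282.5)) 
212 (np.int64(265), np.int64(299), np.float64(282.0)) 
214 (np.int64(265), np.int64(300), np.float64(282.5)) 
216 (np.int64(265), np.int64(300), np.float64(282.5)) (279, 285)
218 (np.int64(265), np.int64(300), np.float64(282.5)) (276, 288)
220 (np.int64(265), np.int64(299), np.float64(282.0)) (274, 289)
```

Emit:
step_arm(
  increments=[
    [[0, 0, -0.5], [0, 0, 0]],
    [[0, 0, -0.3], [0, 0, 0]],
    [[0, 0, -0.2], [0, 0, 0]],
    [[0, 0, -0.2], [0, 0, 0]],
    [[0, 0, -0.1], [0, 0, 0]],
    [[0, 0, -0.1], [0, 0, 0]],
    [[0, 0, 0], [0, 0, 0]],
    [[0, 0, 0], [0, 0, 0]],
    [[0, 0, 0], [0, 0, 0]],
    [[0, 0, 0], [0, 0, 0]],
  ],
)

```text
clock: 20.25
tool_pos: [0.4989, -0.0584, 0.1183]
eef_rot: [0.988, 0.153, 0.0, 0.0]
contact_force: [1.1, -0.4, -0.1]
opening: 0.219
finger_force: 20.0
```

Emit:
step_arm(
  increments=[
    [[0, 0, -0.4], [0, 0, 0]],
    [[0, 0, -0.4], [0, 0, 0]],
    [[0, 0, -0.4], [0, 0, 0]],
    [[0, 0, -0.4], [0, 0, 0]],
    [[0, 0, -0.4], [0, 0, 0]],
    [[0, 0, -0.4], [0, 0, 0]],
    [[0, 0, -0.4], [0, 0, 0]],
    [[0, 0, -0.3], [0, 0, 0]],
    [[0, 0, 0], [0, 0, 0]],
    [[0, 0, 0], [0, 0, 0]],
  ],
)

```text
clock: 21.25
tool_pos: [0.4988, -0.0584, 0.0872]
eef_rot: [0.988, 0.153, -0.0, 0.0]
contact_force: [-0.1, -0.4, -1.2]
opening: 0.221
finger_force: 20.0
```

Emit:
step_arm(
  increments=[
    [[0, 0, -0.1], [0, 0, 0]],
    [[0, 0, -0.1], [0, 0, 0]],
    [[0, 0, -0.05], [0, 0, 0]],
    [[0, 0, 0], [0, 0, 0]],
    [[0, 0, 0], [0, 0, 0]],
    [[0, 0, 0], [0, 0, 0]],
    [[0, 0, 0], [0, 0, 0]],
    [[0, 0, 0], [0, 0, 0]],
    [[0, 0, 0], [0, 0, 0]],
    [[0, 0, 0], [0, 0, 0]],
  ],
)

```text
clock: 22.25
tool_pos: [0.4988, -0.0584, 0.0848]
eef_rot: [0.988, 0.153, 0.0, 0.0]
contact_force: [0.9, -0.7, -0.8]
opening: 0.219
finger_force: 20.0
```

Emit:
step_arm(
  increments=[
    [[0, 0, -0.1], [0, 0, 0]],
    [[0, 0, -0.08], [0, 0, 0]],
    [[0, 0, 0], [0, 0, 0]],
    [[0, 0, 0], [0, 0, 0]],
    [[0, 0, 0], [0, 0, 0]],
    [[0, 0, 0], [0, 0, 0]],
    [[0, 0, 0], [0, 0, 0]],
    [[0, 0, 0], [0, 0, 0]],
    [[0, 0, 0], [0, 0, 0]],
    [[0, 0, 0], [0, 0, 0]],
  ],
)

```text
clock: 23.25
tool_pos: [0.4993, -0.0584, 0.0836]
eef_rot: [0.988, 0.153, 0.001, 0.0]
contact_force: [-1.1, 0.3, 5.9]
opening: 0.221
finger_force: 20.0
```

Emit:
step_arm(
  increments=[
    [[0, 0, 0.8], [0, 0, 0]],
    [[0, 0, 1.7], [0, 0, 0]],
    [[0, 0, 1.8], [0, 0, 0]],
    [[0, 0, 1.8], [0, 0, 0]],
    [[0.3, 3, 0], [0, 0, 0]],
    [[0.3, 4.8, 0], [0, 0, 0]],
    [[0.3, 4.8, 0], [0, 0, 0]],
    [[0.3, 4.8, 0], [0, 0, 0]],
    [[0.3, 4.8, 0], [0, 0, 0]],
    [[0.3, 4.8, 0], [0, 0, 0]],
  ],
)

```text
clock: 24.25
tool_pos: [0.5164, 0.2134, 0.1442]
eef_rot: [0.988, 0.153, -0.0, 0.0]
contact_force: [0.3, -0.0, -1.8]
opening: 0.217
finger_force: 20.0
```

Emit:
step_arm(
  increments=[
    [[0.3, 4.0, 0], [0, 0, 0]],
    [[0.2, 2.5, 0], [0, 0, 0]],
    [[0, 0.7, 0], [0, 0, 0]],
    [[0, 0, 0], [0, 0, 0]],
    [[0, 0, 0], [0, 0, 0]],
    [[0, 0, 0], [0, 0, 0]],
    [[0, 0, 0], [0, 0, 0]],
    [[0, 0, 0], [0, 0, 0]],
    [[0, 0, 0], [0, 0, 0]],
    [[0, 0, 0], [0, 0, 0]],
  ],
)

```text
clock: 25.25
tool_pos: [0.5218, 0.2834, 0.144]
eef_rot: [0.988, 0.153, -0.0, 0.0]
contact_force: [-0.3, -0.3, -1.4]
opening: 0.219
finger_force: 20.0
```

```bash
python3 - <<'E'
from h import *
s=r.get_state();print(s["clock"],s["tool_pos"],s["eef_rot"],s["contact_force"],abs(s["qd"]).max(),s["opening"])
p,d,c=snap("wrist","w7")
for v in range(196,230,2):
    z=np.array([dep(c,x,v,d[v,x])[2] for x in range(255,312)]); q=255+np.nonzero((z>.064)&(z<.13))[0]; h=255+np.nonzero((z<.048)&(z>.0))[0]; h=h[(h>262)&(h<302)]
    print(v,(q.min(),q.max()) if len(q) else "",(h.min(),h.max(),len(h)) if len(h) else "")
cv2.imwrite("pics/c7.png",cv2.resize(cv2.cvtColor(p[175:275,225:335],cv2.COLOR_RGB2BGR),None,fx=5.9,fy=5.9,interpolation=0))
E
```

```text
25.25 [0.52179709 0.28340343 0.14395919] [ 9.88269249e-01  1.52721607e-01 -7.07454334e-06  4.78353157e-05] [-0.25973335 -0.27336491 -1.35108436] 0.002460845497000756 0.2189557881603818
196  
198  
200  (np.int64(275), np.int64(283), 9)
202  (np.int64(272), np.int64(285), 14)
204  (np.int64(270), np.int64(287), 18)
206  (np.int64(270), np.int64(288), 19)
208  (np.int64(270), np.int64(288), 19)
210  (np.int64(270), np.int64(287), 18)
212  (np.int64(271), np.int64(286), 16)
214  (np.int64(272), np.int64(284), 12)
216 (np.int64(279), np.int64(285)) (np.int64(276), np.int64(278), 3)
218 (np.int64(276), np.int64(288)) 
220 (np.int64(274), np.int64(289)) 
222 (np.int64(273), np.int64(290)) 
224 (np.int64(273), np.int64(291)) 
226 (np.int64(273), np.int64(291)) 
228 (np.int64(273), np.int64(291))
```

View pics/c7.png

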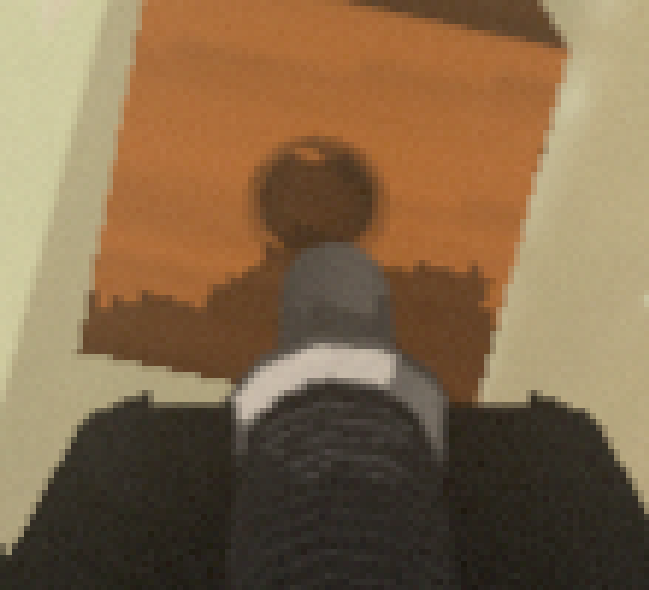

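The crop shows the pin tip at column 282 and the stand hole centred at column 279, so a shift of about 2 to 3 mm to the image left is needed.

```bash
python3 - <<'E'
from h import *
p,d,c=load("w7")
t=solve(c,282,215.4,.0820,.0055);h=solve(c,279.1,199.3,.052,.0085);h2=solve(c,278.8,198.3,.054,.0105)
print(t,h,h2,h-t,h2-t)
E
```

```text
[0.52011198 0.28304728] [0.52007513 0.28564244] [0.51949694 0.28570799] [-3.68519745e-05  2.59516219e-03] [-0.00061504  0.00266071]
```

Emit:
step_arm(
  increments=[
    [[-0.03, 0.25, 0], [0, 0, 0]],
    [[0, 0, -1], [0, 0, 0]],
    [[0, 0, -1], [0, 0, 0]],
    [[0, 0, -0.4], [0, 0, 0]],
    [[0, 0, -0.3], [0, 0, 0]],
    [[0, 0, -0.3], [0, 0, 0]],
    [[0, 0, -0.2], [0, 0, 0]],
    [[0, 0, -0.2], [0, 0, 0]],
    [[0, 0, 0], [0, 0, 0]],
    [[0, 0, 0], [0, 0, 0]],
  ],
)

```text
clock: 26.3
tool_pos: [0.5216, 0.2861, 0.1101]
eef_rot: [0.988, 0.153, 0.0, -0.0]
contact_force: [0.5, -0.6, -1.4]
opening: 0.216
finger_force: 20.0
```

Emit:
step_arm(
  increments=[
    [[0, 0, -0.5], [0, 0, 0]],
    [[0, 0, -0.7], [0, 0, 0]],
    [[0, 0, -0.7], [0, 0, 0]],
    [[0, 0, -0.7], [0, 0, 0]],
    [[0, 0, -0.6], [0, 0, 0]],
    [[0, 0, -0.4], [0, 0, 0]],
    [[0, 0, -0.3], [0, 0, 0]],
    [[0, 0, -0.1], [0, 0, 0]],
    [[0, 0, 0], [0, 0, 0]],
    [[0, 0, 0], [0, 0, 0]],
  ],
)

```text
clock: 27.3
tool_pos: [0.5217, 0.2862, 0.0702]
eef_rot: [0.988, 0.153, 0.0, -0.0]
contact_force: [-0.8, 0.8, -1.0]
opening: 0.218
finger_force: 20.0
```

Emit:
step_arm(
  increments=[
    [[0, 0, 0], [0, 0, 0]],
    [[0, 0, 0], [0, 0, 0]],
    [[0, 0, 0], [0, 0, 0]],
    [[0, 0, 0], [0, 0, 0]],
    [[0, 0, 0], [0, 0, 0]],
    [[0, 0, 0], [0, 0, 0]],
    [[0, 0, 3], [0, 0, 0]],
    [[0, 0, 4], [0, 0, 0]],
    [[0, 0, 4], [0, 0, 0]],
    [[0, 0, 4], [0, 0, 0]],
  ],
  fingers=0.57,
)

```text
clock: 28.3
tool_pos: [0.5212, 0.2859, 0.2214]
eef_rot: [0.988, 0.153, -0.0, 0.0]
contact_force: [0.2, 0.4, -0.9]
opening: 0.572
finger_force: 0.0
```

```bash
python3 - <<'E'
from h import *
r.snapshot("top");r.snapshot("top")
s=r.get_state();print(s["clock"],s["tool_pos"],s["opening"])
p,d,c=snap("wrist","w8")
pz=np.array([[*dep(c,u,v,d[v,u]),u,v] for v in range(150,225) for u in range(240,320)])
m=(pz[:,2]>.097)&(pz[:,2]<.12)&(np.hypot(pz[:,0]-.521,pz[:,1]-.285)<.02); print("handle top",np.median(pz[m],0),pz[m].mean(0),m.sum())
m=(abs(pz[:,2]-.054)<.004);print("stand",np.median(pz[m,2]))
for o in bores(p,c):print(*o)
E
```

```text
28.4 [0.52458882 0.28790827 0.22552926] 0.5722408920292972
handle top [5.21678989e-01 2.86059979e-01 1.03089392e-01 2.83500000e+02
 2.02000000e+02] [5.21645213e-01 2.86008385e-01 1.02826983e-01 2.83532164e+02
 2.02421053e+02] 342
stand 0.0533447739533367
```

Gauge handle top is at z 0.103, the same as at the start, so it is seated. Now I fetch roller 2.

Emit:
step_arm(
  increments=[
    [[-0.5, -4.5, 0], [0, 0, 0]],
    [[-0.6, -4.5, 0], [0, 0, 0]],
    [[-0.6, -4.5, 0], [0, 0, 0]],
    [[-0.6, -4.5, 0], [0, 0, 0]],
    [[-0.6, -4.5, 0], [0, 0, 0]],
    [[-0.5, -3.5, 0], [0, 0, 0]],
    [[0, -1.0, 0], [0, 0, 0]],
    [[0, 0, -3], [0, 0, 0]],
    [[0, 0, -4], [0, 0, 0]],
    [[0, 0, -4], [0, 0, 0]],
  ],
)

```text
clock: 29.45
tool_pos: [0.4876, 0.017, 0.1083]
eef_rot: [0.988, 0.153, 0.0, -0.0]
contact_force: [1.5, -0.1, 1.0]
opening: 0.569
finger_force: 0.0
```

```bash
python3 - <<'E'
from h import *
for _ in range(4): r.snapshot("top")
s=r.get_state();print(s["clock"],s["tool_pos"],s["opening"],abs(s["qd"]).max())
p,d,c=snap("wrist","w9")
for o in bores(p,c):print(*o)
print(proj(c,np.array([.487,.0163,.058])))
E
```

```text
29.65 [0.48686952 0.01675217 0.10953026] 0.5686503335669961 0.054099726705400544
(179.04689025878906, 208.57383728027344) [25.4 28.3] [0.4764 0.0907] [14.8 16.6] [0.4759 0.0905]
[282.97363167 225.02201129]
```

Emit:
step_arm(
  increments=[
    [[0, 0, -2], [0, 0, 0]],
    [[0, 0, -2], [0, 0, 0]],
    [[0, 0, -1.5], [0, 0, 0]],
    [[0, 0, -1], [0, 0, 0]],
    [[0, 0, -1], [0, 0, 0]],
    [[0, 0, -0.7], [0, 0, 0]],
    [[0, 0, 0], [0, 0, 0]],
    [[0, 0, 0], [0, 0, 0]],
    [[0, 0, 0], [0, 0, 0]],
    [[0, 0, 0], [0, 0, 0]],
  ],
)

```text
clock: 30.7
tool_pos: [0.4877, 0.0161, 0.0283]
eef_rot: [0.988, 0.153, 0.0, 0.0]
contact_force: [0.2, 0.7, -0.2]
opening: 0.573
finger_force: 0.0
```

Emit:
step_arm(
  increments=[
    [[0, 0, 0], [0, 0, 0]],
    [[0, 0, 0], [0, 0, 0]],
    [[0, 0, 0], [0, 0, 0]],
    [[0, 0, 0], [0, 0, 0]],
    [[0, 0, 0], [0, 0, 0]],
    [[0, 0, 0], [0, 0, 0]],
    [[0, 0, 0], [0, 0, 0]],
    [[0, 0, 0], [0, 0, 0]],
    [[0, 0, 0], [0, 0, 0]],
    [[0, 0, 0], [0, 0, 0]],
  ],
  fingers=0.0,
  grip_force=20,
)

```text
clock: 31.7
tool_pos: [0.4876, 0.0161, 0.0281]
eef_rot: [0.988, 0.153, 0.0, 0.0]
contact_force: [-0.6, 0.1, 5.5]
opening: 0.452
finger_force: 20.0
```

Emit:
step_arm(
  increments=[
    [[0, 0, 1], [0, 0, 0]],
    [[0, 0, 2], [0, 0, 0]],
    [[0, 0, 3], [0, 0, 0]],
    [[0, 0, 2], [0, 0, 0]],
    [[-1, -4, 0], [0, 0, 0]],
    [[-1.1, -4.7, 0], [0, 0, 0]],
    [[-1.1, -4.7, 0], [0, 0, 0]],
    [[-1.1, -4.7, 0], [0, 0, 0]],
    [[-1.1, -4.7, 0], [0, 0, 0]],
    [[-1.1, -4.7, 0], [0, 0, 0]],
  ],
)

```text
clock: 32.7
tool_pos: [0.4213, -0.2608, 0.1081]
eef_rot: [0.988, 0.153, -0.0, -0.0]
contact_force: [0.7, -0.7, -1.0]
opening: 0.452
finger_force: 20.0
```

Emit:
step_arm(
  increments=[
    [[-1, -4, 0], [0, 0, 0]],
    [[0, 0, 0], [0, 0, 0]],
    [[0, 0, 0], [0, 0, 0]],
    [[0, 0, 0], [0, 0, 0]],
    [[0, 0, 0], [0, 0, 0]],
    [[0, 0, 0], [0, 0, 0]],
    [[0, 0, 0], [0, 0, 0]],
    [[0, 0, 0], [0, 0, 0]],
    [[0, 0, 0], [0, 0, 0]],
    [[0, 0, 0], [0, 0, 0]],
  ],
)

```text
clock: 33.7
tool_pos: [0.4125, -0.2989, 0.1079]
eef_rot: [0.988, 0.153, 0.0, 0.0]
contact_force: [-0.4, -1.3, -2.1]
opening: 0.45
finger_force: 20.0
```

```bash
python3 - <<'E'
from h import *
s=r.get_state();print(s["clock"],s["tool_pos"],s["eef_rot"],s["contact_force"],s["opening"],abs(s["qd"]).max())
p,d,c=snap("wrist","w10")
for o in bores(p,c,.066):print(*o)
print(proj(c,np.array([.456,-.287,.058])))
E
```

```text
33.7 [ 0.41251913 -0.2988761   0.10794583] [9.88246513e-01 1.52868662e-01 1.44401211e-06 4.91228067e-05] [-0.42864572 -1.32894785 -2.11613239] 0.4501255553508555 0.0028755477987093
(355.60357666015625, 35.90639114379883) [27.4 30.4] [ 0.5402 -0.3025] [14.6 17. ] [ 0.5402 -0.3027]
[285.05995559 163.54343997]
```

View pics/w10.png

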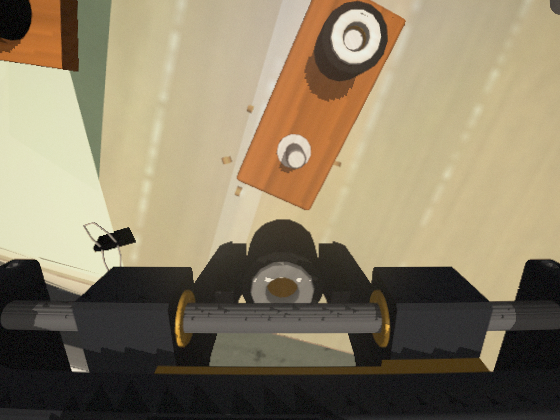

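The view shows the free peg top at about (294,157) on its washer at (294,150), and the held roller's ring at about (283,287).

```bash
python3 - <<'E'
from h import *
p,d,c=load("w10")
P=np.array([[*dep(c,u,v,d[v,u]),u,v] for v in range(120,180) for u in range(265,325)])
for lo,hi in((.053,.064),(.045,.053),(.03,.045),(.02,.03)):
    m=(P[:,2]>lo)&(P[:,2]<hi); q=P[m]; print(lo,hi,m.sum(),q.mean(0).round(4),np.ptp(q[:,3]),np.ptp(q[:,4]))
m=(P[:,2]>.053)&(P[:,2]<.064);q=P[m]; (cc,rad)=cv2.minEnclosingCircle(q[:,3:].astype(np.float32)); print("peg top",cc,rad,onz(c,*cc,.058),q[:,3].min(),q[:,3].max(),q[:,4].min(),q[:,4].max())
hs=cv2.cvtColor(p,cv2.COLOR_RGB2HSV)
m=((hs[...,2]>120)&(hs[...,1]<45)).astype(np.uint8)
w=m.copy();w[:125]=0;w[180:]=0;w[:,:265]=0;w[:,325:]=0; cs=max(cv2.findContours(w,0,1)[0],key=cv2.contourArea); e=cv2.fitEllipse(cs); print("washer",e,onz(c,*e[0],.016))
for v in range(258,304,4):
    z=np.array([dep(c,x,v,d[v,x])[2] for x in range(235,332)]); a=235+np.nonzero((z>.128)&(z<.145))[0]; b=np.nonzero(m[v,240:325])[0]+240
    print(v,(a.min(),a.max(),len(a)) if len(a) else "", (b.min(),b.max(),len(b)) if len(b) else "", z[46:52:2].round(3))
E
```

```text
0.053 0.064 324 [ 4.617000e-01 -2.930000e-01  5.670000e-02  2.961420e+02  1.579444e+02] 20.0 20.0
0.045 0.053 25 [ 4.6580e-01 -2.9030e-01  4.8900e-02  2.9372e+02  1.4940e+02] 18.0 11.0
0.03 0.045 40 [ 4.6560e-01 -2.9000e-01  3.7900e-02  2.9270e+02  1.4775e+02] 16.0 11.0
0.02 0.03 23 [ 4.661000e-01 -2.899000e-01  2.500000e-02  2.922609e+02  1.451739e+02] 15.0 8.0
peg top (296.1000061035156, 157.89999389648438) 10.159831047058105 [ 0.46185326 -0.29287007  0.058     ] 286.0 306.0 148.0 168.0
washer ((293.7522277832031, 150.62771606445312), (28.730031967163086, 30.363887786865234), 155.3887481689453) [ 0.46150258 -0.29303457  0.016     ]
258 (np.int64(252), np.int64(313), 62)  [0.135 0.134 0.134]
262 (np.int64(235), np.int64(331), 82) (np.int64(282), np.int64(282), 1) [0.134 0.134 0.135]
266 (np.int64(235), np.int64(331), 87) (np.int64(272), np.int64(291), 20) [0.138 0.137 0.138]
270 (np.int64(235), np.int64(331), 89) (np.int64(264), np.int64(300), 37) [0.137 0.137 0.137]
274 (np.int64(235), np.int64(331), 91) (np.int64(259), np.int64(304), 46) [0.137 0.137 0.137]
278 (np.int64(235), np.int64(331), 83) (np.int64(255), np.int64(308), 39) [0.11  0.11  0.109]
282 (np.int64(235), np.int64(329), 69) (np.int64(253), np.int64(310), 31) [0.114 0.114 0.114]
286 (np.int64(235), np.int64(329), 65) (np.int64(253), np.int64(311), 27) [0.118 0.117 0.117]
290 (np.int64(235), np.int64(329), 63) (np.int64(252), np.int64(312), 26) [0.12  0.121 0.122]
294 (np.int64(236), np.int64(328), 72) (np.int64(252), np.int64(311), 26) [0.125 0.125 0.124]
298 (np.int64(236), np.int64(328), 85) (np.int64(253), np.int64(310), 27) [0.13  0.131 0.131]
302 (np.int64(236), np.int64(328), 78) (np.int64(255), np.int64(309), 30) [0.135 0.134 0.134]
```

```bash
python3 - <<'E'
from h import *
p,d,c=load("w10")
hs=cv2.cvtColor(p,cv2.COLOR_RGB2HSV); m=((hs[...,2]>120)&(hs[...,1]<45))
pts=[]
for v in range(266,302,2):
    b=np.nonzero(m[v,240:325])[0]+240; pts+= [(b.min()-.5,v),(b.max()+.5,v)]
T=np.array([.41252,-.29888])
# back-project rim points to the ring plane and fit a circle
for zt in(.137,.138):
    q=np.array([onz(c,*a,zt)[:2] for a in pts]); f=least_squares(lambda x:np.hypot(*(q-x[:2]).T)-x[2],[*q.mean(0),.015],loss="soft_l1",f_scale=.0005)
    x=f.x; print(zt,x,"off EX,EY",(x[:2]-T)@EX[:2],(x[:2]-T)@EY[:2])
    print("delta to peg",np.array([.4618,-.2929])-x[:2])
E
```

```text
0.137 [ 0.41139525 -0.29894922  0.0140292 ] off EX,EY -0.0010928572250339316 -0.00027483253264116005
delta to peg [0.05040475 0.00604922]
0.138 [ 0.41204291 -0.29874388  0.01390857] off EX,EY -0.0004134225697753473 -0.0002742785053174938
delta to peg [0.04975709 0.00584388]
```

Emit:
step_arm(
  increments=[
    [[2.5, 0.3, 0], [0, 0, 0]],
    [[2.47, 0.3, 0], [0, 0, 0]],
    [[0, 0, 0], [0, 0, 0]],
    [[0, 0, -1], [0, 0, 0]],
    [[0, 0, -1], [0, 0, 0]],
    [[0, 0, -0.3], [0, 0, 0]],
    [[0, 0, 0], [0, 0, 0]],
    [[0, 0, 0], [0, 0, 0]],
    [[0, 0, 0], [0, 0, 0]],
    [[0, 0, 0], [0, 0, 0]],
  ],
)

```text
clock: 34.75
tool_pos: [0.4623, -0.2931, 0.0852]
eef_rot: [0.988, 0.153, 0.0, 0.0]
contact_force: [0.1, 0.1, -2.2]
opening: 0.452
finger_force: 20.0
```

Emit:
step_arm(
  increments=[
    [[0, 0, 0], [0, 0, 0]],
    [[0, 0, 0], [0, 0, 0]],
    [[0, 0, -0.2], [0, 0, 0]],
    [[0, 0, -0.2], [0, 0, 0]],
    [[0, 0, -0.1], [0, 0, 0]],
    [[0, 0, -0.1], [0, 0, 0]],
    [[0, 0, -0.1], [0, 0, 0]],
    [[0, 0, -0.1], [0, 0, 0]],
    [[0, 0, -0.1], [0, 0, 0]],
    [[0, 0, 0], [0, 0, 0]],
  ],
)

```text
clock: 35.75
tool_pos: [0.4621, -0.2929, 0.0758]
eef_rot: [0.988, 0.153, -0.0, -0.0]
contact_force: [0.1, 0.2, -2.5]
opening: 0.45
finger_force: 20.0
```

Emit:
step_arm(
  increments=[
    [[0, 0, -0.1], [0, 0, 0]],
    [[0, 0, -0.1], [0, 0, 0]],
    [[0, 0, -0.1], [0, 0, 0]],
    [[0, 0, -0.1], [0, 0, 0]],
    [[0, 0, -0.1], [0, 0, 0]],
    [[0, 0, 0], [0, 0, 0]],
    [[0, 0, 0], [0, 0, 0]],
    [[0, 0, 0], [0, 0, 0]],
    [[0, 0, 0], [0, 0, 0]],
    [[0, 0, 0], [0, 0, 0]],
  ],
)

```text
clock: 36.75
tool_pos: [0.4622, -0.293, 0.071]
eef_rot: [0.988, 0.153, 0.0, 0.0]
contact_force: [-0.0, -0.3, -2.2]
opening: 0.452
finger_force: 20.0
```

Emit:
step_arm(
  increments=[
    [[0, 0, -0.1], [0, 0, 0]],
    [[0, 0, -0.1], [0, 0, 0]],
    [[0, 0, -0.1], [0, 0, 0]],
    [[0, 0, -0.1], [0, 0, 0]],
    [[0, 0, -0.1], [0, 0, 0]],
    [[0, 0, -0.1], [0, 0, 0]],
    [[0, 0, -0.1], [0, 0, 0]],
    [[0, 0, 0], [0, 0, 0]],
    [[0, 0, 0], [0, 0, 0]],
    [[0, 0, 0], [0, 0, 0]],
  ],
)

```text
clock: 37.75
tool_pos: [0.4623, -0.293, 0.064]
eef_rot: [0.988, 0.153, 0.0, 0.0]
contact_force: [-0.5, -1.3, -2.6]
opening: 0.453
finger_force: 20.0
```

Emit:
step_arm(
  increments=[
    [[0, 0, -0.1], [0, 0, 0]],
    [[0, 0, -0.1], [0, 0, 0]],
    [[0, 0, -0.1], [0, 0, 0]],
    [[0, 0, 0], [0, 0, 0]],
    [[0, 0, 0], [0, 0, 0]],
    [[0, 0, 0], [0, 0, 0]],
    [[0, 0, 0], [0, 0, 0]],
    [[0, 0, 0], [0, 0, 0]],
    [[0, 0, 0], [0, 0, 0]],
    [[0, 0, 0], [0, 0, 0]],
  ],
)

```text
clock: 38.75
tool_pos: [0.4622, -0.2929, 0.061]
eef_rot: [0.988, 0.153, 0.0, 0.0]
contact_force: [-0.3, 0.2, -2.3]
opening: 0.45
finger_force: 20.0
```

Emit:
step_arm(
  increments=[
    [[0, 0, -0.1], [0, 0, 0]],
    [[0, 0, -0.1], [0, 0, 0]],
    [[0, 0, -0.1], [0, 0, 0]],
    [[0, 0, -0.1], [0, 0, 0]],
    [[0, 0, -0.1], [0, 0, 0]],
    [[0, 0, -0.1], [0, 0, 0]],
    [[0, 0, -0.1], [0, 0, 0]],
    [[0, 0, 0], [0, 0, 0]],
    [[0, 0, 0], [0, 0, 0]],
    [[0, 0, 0], [0, 0, 0]],
  ],
)

```text
clock: 39.75
tool_pos: [0.4622, -0.293, 0.054]
eef_rot: [0.988, 0.153, 0.0, 0.0]
contact_force: [-0.2, 0.2, -2.0]
opening: 0.452
finger_force: 20.0
```

Emit:
step_arm(
  increments=[
    [[0, 0, -0.1], [0, 0, 0]],
    [[0, 0, -0.1], [0, 0, 0]],
    [[0, 0, -0.1], [0, 0, 0]],
    [[0, 0, -0.1], [0, 0, 0]],
    [[0, 0, -0.1], [0, 0, 0]],
    [[0, 0, -0.1], [0, 0, 0]],
    [[0, 0, -0.1], [0, 0, 0]],
    [[0, 0, -0.1], [0, 0, 0]],
    [[0, 0, 0], [0, 0, 0]],
    [[0, 0, 0], [0, 0, 0]],
  ],
)

```text
clock: 40.75
tool_pos: [0.4622, -0.2929, 0.0459]
eef_rot: [0.988, 0.153, -0.0, 0.0]
contact_force: [-0.2, 0.4, -2.2]
opening: 0.449
finger_force: 20.0
```

Emit:
step_arm(
  increments=[
    [[0, 0, -0.1], [0, 0, 0]],
    [[0, 0, -0.1], [0, 0, 0]],
    [[0, 0, -0.1], [0, 0, 0]],
    [[0, 0, -0.1], [0, 0, 0]],
    [[0, 0, -0.1], [0, 0, 0]],
    [[0, 0, -0.1], [0, 0, 0]],
    [[0, 0, -0.1], [0, 0, 0]],
    [[0, 0, 0], [0, 0, 0]],
    [[0, 0, 0], [0, 0, 0]],
    [[0, 0, 0], [0, 0, 0]],
  ],
)

```text
clock: 41.75
tool_pos: [0.4622, -0.2929, 0.039]
eef_rot: [0.988, 0.153, 0.0, 0.0]
contact_force: [-0.1, -0.7, -2.3]
opening: 0.452
finger_force: 20.0
```

Foot is about 2 to 3 mm above the washer. I ease it down further.

Emit:
step_arm(
  increments=[
    [[0, 0, -0.1], [0, 0, 0]],
    [[0, 0, -0.1], [0, 0, 0]],
    [[0, 0, -0.05], [0, 0, 0]],
    [[0, 0, 0], [0, 0, 0]],
    [[0, 0, 0], [0, 0, 0]],
    [[0, 0, 0], [0, 0, 0]],
    [[0, 0, 0], [0, 0, 0]],
    [[0, 0, 0], [0, 0, 0]],
    [[0, 0, 0], [0, 0, 0]],
    [[0, 0, 0], [0, 0, 0]],
  ],
)

```text
clock: 42.75
tool_pos: [0.4622, -0.2929, 0.0365]
eef_rot: [0.988, 0.153, 0.0, 0.0]
contact_force: [0.4, 0.3, -2.4]
opening: 0.45
finger_force: 20.0
```

Emit:
step_arm(
  increments=[
    [[0, 0, 0], [0, 0, 0]],
    [[0, 0, 0], [0, 0, 0]],
    [[0, 0, 0], [0, 0, 0]],
    [[0, 0, 0], [0, 0, 0]],
    [[0, 0, 0], [0, 0, 0]],
    [[0, 0, 0], [0, 0, 0]],
    [[0, 0, 2], [0, 0, 0]],
    [[0, 0, 4], [0, 0, 0]],
    [[0, 0, 4.5], [0, 0, 0]],
    [[0, 0, 4.5], [0, 0, 0]],
  ],
  fingers=0.57,
)

```text
clock: 43.75
tool_pos: [0.4617, -0.2927, 0.1878]
eef_rot: [0.988, 0.153, -0.0, -0.0]
contact_force: [1.2, -0.9, 0.1]
opening: 0.572
finger_force: 0.0
```

```bash
python3 - <<'E'
from h import *
for _ in range(6): r.snapshot("top")
s=r.get_state();print(s["clock"],s["tool_pos"],s["opening"],abs(s["qd"]).max())
p,d,c=snap("wrist","w11")
for o in bores(p,c,.066):print(*o)
for X in([.4618,-.2929],[.5402,-.3026]):
    uv=proj(c,np.array([*X,.066])); u0,v0=map(int,uv)
    P=np.array([[*dep(c,u,v,d[v,u])] for v in range(v0-30,v0+30) for u in range(u0-30,u0+30) if 0<=v<420])
    m=(P[:,2]>.063)&(P[:,2]<.08)&(np.hypot(P[:,0]-X[0],P[:,1]-X[1])<.022); print(uv.round(),m.sum(),P[m].mean(0),np.percentile(P[m,2],[10,50,90]))
p,d,c=snap("top","top1"); 
for o in bores(p,c,.058,lo=130):print(*o)
for n in("top0",): print([o[0] for o in bores(*[load(n)[i] for i in(0,2)],lo=130)])
E
```

```text
44.05 [ 0.46114145 -0.29261483  0.18527904] 0.5714145176937354 0.015576888715824522
(44.43942642211914, 82.69348907470703) [23.6 29.1] [ 0.4982 -0.0651] [13.9 17.3] [ 0.498 -0.065]
(282.890869140625, 198.5012664794922) [26.6 28.1] [ 0.4613 -0.293 ] [14.5 15.2] [ 0.4606 -0.2932]
(321.037841796875, 118.6220474243164) [27.7 29. ] [ 0.5406 -0.3027] [15.9 16.7] [ 0.5405 -0.3028]
[283. 198.] 598 [ 0.46166954 -0.29339111  0.06484921] [0.06338056 0.06495131 0.06601389]
[321. 119.] 785 [ 0.54093065 -0.30261979  0.06490715] [0.06335681 0.06503534 0.06617078]
[]
```

The roller sits at the same height as the finished one, the gauge is seated, and the rejects are in place. Handing in.

```bash
python3 -c "
from h import *
p,d,c=load('w11');print(onz(c,44.4,82.7,.058))
print(r.finish_job())"
```

```text
[ 0.49706535 -0.05894811  0.058     ]
the job is handed in; nothing more can be done
None
```

The job is handed in, verdict not shown: roller 2 (middle) took the gauge to its collar and is fully down on the free peg, rollers 1 and 3 stopped it about 12 mm short and stay in the tray, and the gauge is back in its stand.

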